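# Level the balance rack with two lot bins

## Robot

A 6-joint arm with a two-finger parallel gripper is mounted at the origin on the work surface. World frame = base frame: x ahead of the robot, y to its left, z up, the work surface at z = 0. Lengths are in m, angles in rad, forces in N, time in s.
With the tool pointing down it reaches from about 0.225 to 0.875 m from the base axis. Payload 3.4 kg.
Tool frame: the origin (TCP) lies at the very end of the fingers, on their centre line; the grasp point (between the pads) lies 19 mm behind it; z points along the fingers, y is the direction in which the jaws open and shut (so a half turn about z gives the same grasp; the last joint's range is limited). The gripper opens to 85 mm and grips with 20 to 120 N. Pads are 22 mm wide; open, the fingers measure 114 mm over their backs; the gripper's body (76 mm by 85 mm) begins 54 mm behind the grasp point. The pads swing forward as they close: fully open they stand 13 mm farther back than shut.
Start: joints at [-1.387, 0.276, 1.505, -0, 1.361, -0.121], TCP at [0.173, -0.549, 0.231] pointing down, gripper open.
Joint ranges: [-2.89, 2.89], [-0.75, 2.08], [0.22, 2.7], [-1.18, 4.32], [0.11, 2.71], [-2.7, 2.7]. Speed limits (rad/s): [2.57, 2.57, 3.14, 3.14, 3.14, 3.14].

## Interface

Orientations are given as a unit quaternion [w, x, y, z].
In Python, from rig import telemetry, imaging, manip, finder gives the robot as it stands.
- The arm moves only by the tool arm_command, never from a script. Its argument "steps" is a list of rows, each a list of 3 entries, a list of its own where there are three numbers: the turn, a rotation vector about the world's x, y, z in rad, then the shift along the world's x, y, z in mm, then the closure in counts, from 0 (fully open) to 255 (shut). In form: [[[rx, ry, rz], [dx, dy, dz], grip], ...]. A call has 1 to 20 rows; each row shifts and turns the commanded pose from where the row before left it; what a row does not reach is not made up. A row lasts 1/8 s, in which the tool goes at most 62.5 mm and 10.7 degrees, less where a joint would pass 70% of its speed; a pose out of reach is approached as far as the arm can. A call is refused whole if a number of a shift passes 62.5 or a number of a turn 0.188, either way. A call with a gripper value outside its range is refused whole. The fingers move at their own pace and stop on an object; "newtons" is the grip in N (left out, the last holds). Time passes only in rows, so rows that do not move let the fingers close. It gives the time, the measured TCP pose, the force and the opening at its end, in the units of the state.
- telemetry.get_state(): the state, without advancing time (a new reading comes with each control period).
- imaging.get_image(name): name is "scene" or "top" or "wrist"; returns the picture (384x512x3 uint8, blue, green, red); there is no depth.
- imaging.camera_params(name): a dict with "intrinsics" (3x3 intrinsics, pixels), "D" ([k1, k2, p1, p2, k3] as OpenCV has them; the pictures are not rectified), "R" (3x3) and "t" (3): a world point X has camera coordinates R X + t. Camera axes: x right, y down, z forward; pixel columns grow to the right and rows downward; lengths in m; the calibration is good to about 2 mm. A picture is of the moment at which its call begins: read the wrist's pose just before it. camera_params takes no time and is no camera call; for the wrist camera it gives the pose at the moment of the call.
- manip.sign_off(): hands the job in, once; it reports no verdict.
Trained networks look in the newest picture that a camera, given by its name, has taken for a name from the list of things; names that differ only in an ending like _2 or _b are one class to them, and where a whole thing is asked for, a point or a joint stands for the part that bears it (a point fixed in the world has none). Each returns a list of dicts, best first, with "score" (0 to 1); they miss things now and then, are a little off and sometimes report something else, mostly with a low value. They report only what shows in the picture. A call takes as long as a camera call. They do not tell look-alikes from the thing itself.
- finder.cut_out(camera, thing): "pixels" (384x512 bool, what is visible of it) and "extent" ([left, top, width, height] in pixels, round what is visible of it).
The state is a dict: "clock": time; "qpos": joint angles; "qd": joint speeds; "effort": joint torques, N m; "position": TCP position; "ee_rot": TCP orientation; "contact_force": force on the tool from outside, world axes, zero at the start; "moment": the same for the moment, N m; "width": finger opening in m.
Only numpy, scipy, OpenCV 4.12 (cv2) and the standard library are available. Lean on these libraries where they do the work, as an engineer would, in place of code of your own. Each camera call takes 0.05 s, during which the arm holds its last target.

## Task

Hang the deep blue lot bin on the right arm of the pivoting bar, between its two collars, let go of it, and then hang the shallow one on the left arm, outboard of the spanner that already hangs there, at the place along the bar where the bar comes to rest level with both bins left hanging free. The bins' weights are not known, so find that place by feel or by trying and sliding; let the bar take each load gently, without letting it drop or swing fast and without pressing or jamming a bin against it. Leave the other things on the table where they are.

Things in the scene. Friction and masses are not known exactly. Their poses are not given: they have to be found in the camera images.
- bar (a joint): tilt of the pivoting bar, rad: 0 is level, positive when the right (-y) arm is down and the left arm up. Stops at -0.2 and +0.2. A centring spring of 0.35 N m per rad at the pivot; out of balance the bar leans, and with one bin alone it leans a lot or lies on its stop. At the start the spanner makes it lean about 0.17 rad to the left.
- rack: the balance rack, fixed to the table: steel foot 130 (x) x 120 (y) x 12 mm, post 22 mm across, fork at the top, the pivoting bar 220 mm up; origin under the post, bar along its y
- pivot (a point): the bar's pivot, on the bar's axis at its middle, 220 mm above the table. Its frame turns and tilts with the bar: y along the bar to the left arm, x level, away from the robot. The bar is a round steel rod 14 mm across, 420 mm long, with a disc 24 mm across and 5 mm thick at each end. Apart from collars and spanner it is smooth; hooks stay where they are put by friction.
- groove (a point): on top of the bar's right arm, midway between its two collars (20 mm across, 26 mm clear space between them), 120 mm from the pivot: the deep bin's hook belongs here
- spanner_spot (a point): on the bar's axis on the left arm, 40 mm from the pivot, where a loose steel spanner 9 mm thick, up to 34 mm wide and 150 mm long hangs down
- left_end (a point): centre of the left end of the bar, 210 mm from the pivot
- right_end (a point): centre of the right end of the bar, 210 mm from the pivot
- deep_bin: deep blue lot bin filled with small tools, 76 (x) x 56 (y) x 68 mm (z), standing on the table; origin at the centre of its underside; 188 mm tall with hanger and tab. Contents and so weight (2.5 to 5 N) unknown; centre of mass within 4 mm of the vertical through the hook's middle
- deep_bin_throat (a point): middle of the 45 mm tall opening between bin rim and hook lip, 37.5 mm under the hook's underside. The hanger strap (4 mm thick, 16 mm wide in y) stands 14 mm to -x of it; the +x side is open: the bar has to enter here from the +x side, then the bin is lowered until the hook lies on the bar
- deep_bin_hook (a point): middle of the underside of the deep bin's hook, 128 mm above the bin's underside. Hook 16 mm wide (y), throat 24 mm wide (x), lip on the +x side 15 mm deep, 5 mm thick on top. Rests on top of the bar, 7 mm above its axis, when hung
- deep_bin_grip (a point): middle of the deep bin's black grip tab, 14 mm thick (x), 30 mm wide (y), 50 mm tall, 36 mm above the hook's underside; the tab reaches from 5 to 55 mm above it
- shallow_bin: shallow blue lot bin, 76 (x) x 56 (y) x 46 mm (z), standing on the table; origin at the centre of its underside; 166 mm tall with hanger and tab, which are as on the deep bin. Weight (2.5 to 5 N) unknown; the place where it balances lies between 80 and 192 mm from the pivot
- shallow_bin_throat (a point): middle of the 45 mm tall opening between rim and hook lip, 37.5 mm under the hook's underside, as on the deep bin
- shallow_bin_hook (a point): middle of the underside of the shallow bin's hook, 106 mm above the bin's underside; hook as on the deep bin
- shallow_bin_grip (a point): middle of the shallow bin's grip tab (14 x 30 x 50 mm), 36 mm above the hook's underside
- torch: bystander: black torch, a lying cylinder 26 mm across and 110 mm long along its x; origin at the underside of its middle
- pouch: bystander: black belt pouch lying flat, 60 x 90 x 28 mm
- tape: bystander: cardboard tape core lying flat, 90 mm across, 24 mm high
- driver: bystander: screwdriver lying along its x, handle to -x
- mug: bystander: white mug, 80 mm across, 95 mm tall
- folded_tool: bystander: folded metal hand tool lying flat, 100 x 26 x 17 mm, along its x
- oil_can: bystander: upright plain steel can, 52 mm across, 110 mm tall
Not all that is in view belongs to the job. Leave any pink or red look-alike of the deep_bin alone.

How it is judged:
By the outcome, as a careful person would: the job done as asked, in the order asked, and still so for the second after the job is handed in, with the robot touching nothing.
It also fails if it takes over 72 s, if anything falls off the work surface, if the arm or the gripper's body presses on something with over 40 N, if the wrist force passes 120 N, or if a joint passes its speed limit or range.

## Working session

There is one attempt and no reset: what is moved stays moved. The work goes in short steps, Python scripts to look and compute and a tool call to move; the robot and the scene stay as the last step left them, time stands still between calls to the robot, and variables do not carry over. Pictures are saved under pics/ and viewed, and the job is handed in when it is done.

Besides the shell and the picture viewer there is one more tool, called after "Call:" as name([rows], argument=value, ...), one row to a line, values as JSON. arm_command: Moves the arm, as the interface text tells. Its arguments: {"type":"object","properties":{"steps":{"type":"array"},"newtons":{"type":"number"}},"required":["steps"]}

```bash
ls; mkdir -p pics
python3 - <<'E'
from rig import telemetry, imaging, manip, finder
import cv2
s=telemetry.get_state(); print({k:(v if not hasattr(v,'tolist') else v.tolist()) for k,v in s.items()})
for n in ["scene","top","wrist"]:
    im=imaging.get_image(n); cv2.imwrite(f"pics/a_{n}.png",im)
    p=imaging.camera_params(n); print(n,p)
E
```

```text
pics
{'clock': 0.0, 'qpos': [-1.3870124507645158, 0.2765950932878451, 1.506148913612141, 1.2738550648834143e-05, 1.3607067634815733, -0.1210077062276676], 'qd': [-0.00018161140534300044, -0.0006382212812976096, 0.0015337089496601731, 0.0010785589264359987, 0.0021248234202911535, 0.0011378344950090243], 'effort': [-0.001142636756412685, -41.678305864334106, -24.580464363098145, -0.00037587826227536425, 0.011020314996130764, 5.672385228194798e-07], 'position': [0.1724500992958016, -0.5479660904759229, 0.23043337680081438], 'ee_rot': [-0.0009287960928281014, 0.9884099939758827, 0.15180520617077997, -2.2931646712751206e-05], 'contact_force': [0.04149072711211195, -0.6933201442207295, -0.41585337977271036], 'moment': [-0.027006351622941766, 0.03705889015367834, -0.003651584626079801], 'width': 0.08571165524532687}
scene {'intrinsics': array([[465.86388062,   0.        , 255.1154516 ],
       [  0.        , 465.86388062, 177.9456767 ],
       [  0.        ,   0.        ,   1.        ]]), 'D': array([-0.13438955,  0.        ,  0.        ,  0.        ,  0.        ]), 'R': array([[ 0.52389007
[... 431 characters left out ...]
, 'R': array([[-0.0080421 , -0.9994168 ,  0.03318726],
       [-0.9875118 ,  0.00271554, -0.15752163],
       [ 0.15733964, -0.03403962, -0.98695772]]), 't': array([-0.0171036 ,  0.57524869,  1.04890163])}
wrist {'intrinsics': array([[322.37269544,   0.        , 256.27329235],
       [  0.        , 322.37269544, 187.90759414],
       [  0.        ,   0.        ,   1.        ]]), 'D': array([-0.08904092,  0.        ,  0.        ,  0.        ,  0.        ]), 'R': array([[ 2.99615687e-01, -9.54059971e-01, -1.06104893e-04],
       [-9.20941667e-01, -2.89244166e-01,  2.61159449e-01],
       [-2.49192466e-01, -7.81497512e-02, -9.65295670e-01]]), 't': array([-0.57542068, -0.03294251,  0.37744498])}
```

View pics/a_scene.png

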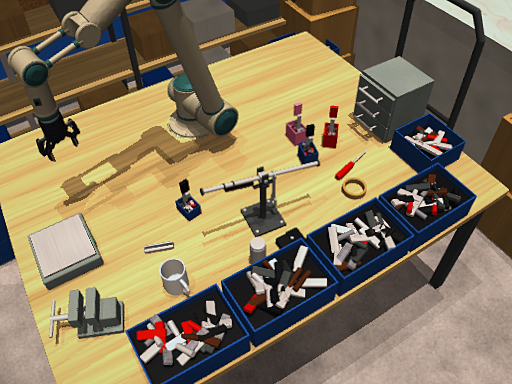

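View pics/a_top.png

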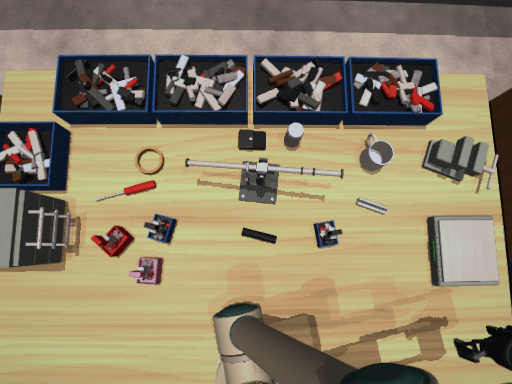

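View pics/a_wrist.png

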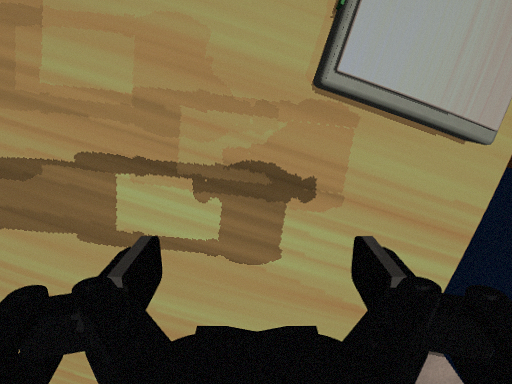

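Run:
```python
import cv2,numpy as np
s=cv2.imread("pics/a_scene.png");t=cv2.imread("pics/a_top.png")
f=lambda im,x,y,w,h,z:cv2.resize(im[y:y+h,x:x+w],None,fx=z,fy=z,interpolation=cv2.INTER_CUBIC)
a=f(s,265,90,80,80,5);b=f(s,150,160,80,80,5)
cv2.imwrite("pics/b1.png",np.hstack([a,b]))
a=f(t,130,200,64,64,6);b=f(t,295,200,64,64,6)
cv2.imwrite("pics/b2.png",np.hstack([a,b]))
cv2.imwrite("pics/b3.png",f(s,190,150,140,100,5)); cv2.imwrite("pics/b4.png",f(t,175,140,180,75,4))
```

```text
(no output)
```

View pics/b1.png

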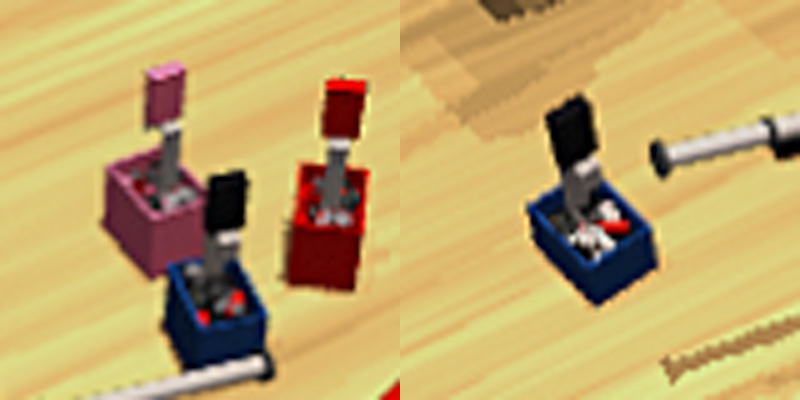

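View pics/b2.png

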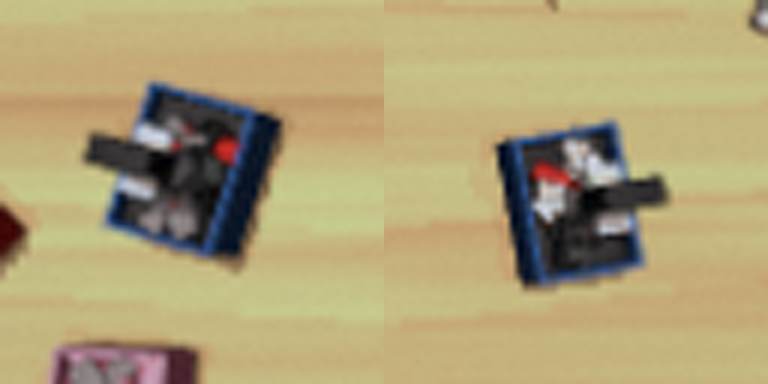

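View pics/b3.png

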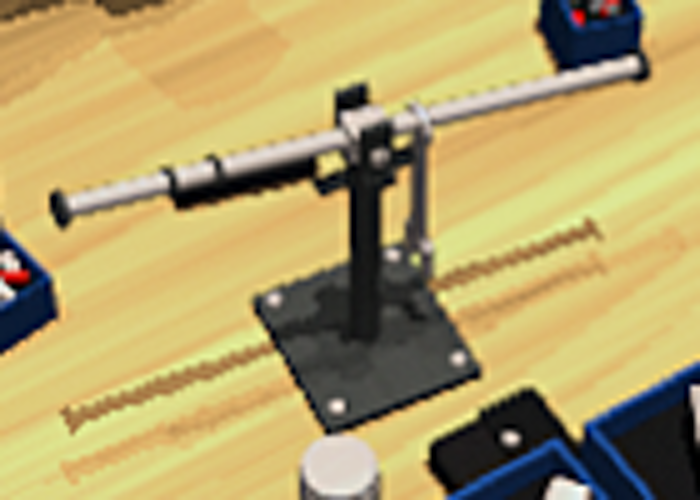

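View pics/b4.png

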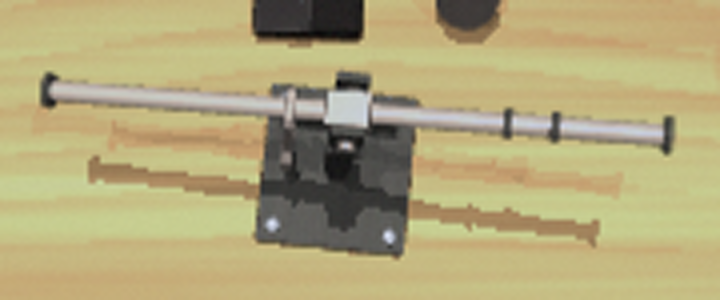

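```bash
cat > h.py <<'E'
from rig import telemetry, imaging, manip, finder
import cv2, numpy as np
from scipy.optimize import minimize, least_squares
from scipy.spatial.transform import Rotation as Rn
def cam(n):
    p=imaging.camera_params(n); return {k:np.array(v,float) for k,v in p.items()}
def proj(c,X):
    return cv2.projectPoints(np.asarray(X,float).reshape(-1,1,3),cv2.Rodrigues(c['R'])[0],c['t'],c['intrinsics'],c['D'])[0].reshape(-1,2)
def ray(c,uv):
    q=cv2.undistortPoints(np.array(uv,float).reshape(-1,1,2),c['intrinsics'],c['D']).reshape(-1,2)
    d=np.c_[q,np.ones(len(q))]@c['R']; return -c['R'].T@c['t'], d/np.linalg.norm(d,axis=1,keepdims=True)
def onz(c,uv,z):
    o,d=ray(c,uv); return o+d*((z-o[2])/d[:,2])[:,None]
def tri(cams,uvs):
    A=np.zeros((3,3));b=np.zeros(3)
    rs=[]
    for c,uv in zip(cams,uvs):
        o,d=ray(c,[uv]);M=np.eye(3)-np.outer(d[0],d[0]);A+=M;b+=M@o;rs.append((o,M))
    X=np.linalg.solve(A,b); return X,[float(np.linalg.norm(M@(X-o))) for o,M in rs]
def box(x0,x1,y0,y1,z0,z1): return np.array([[x,y,z] for x in(x0,x1) for y in(y0,y1) for z in(z0,z1)])/1000
def binparts(deep):
    H=68 if deep else 46; k=H+60
    return [box(-38,38,-28,28,0,H),box(-16,-12,-8,8,H-40,k+5),box(-16,17,-8,8,k,k+5),box(12,17,-8,8,k-15,k+5),box(-7,7,-15,15,k+5,k+55)]
def place(P,x,y,yaw,z=0):
    c,s=np.cos(yaw),np.sin(yaw);return P@np.array([[c,s,0],[-s,c,0],[0,0,1]])+[x,y,z]
def render(c,parts,S=4):
    m=np.zeros((384*S,512*S),np.uint8)
    for P in parts:
        q=proj(c,P); h=cv2.convexHull(((q+.5)*S).astype(np.int32)); cv2.fillConvexPoly(m,h,255)
    return cv2.resize(m,(512,384),interpolation=cv2.INTER_AREA)/255.
E
python3 - <<'E'
from h import *
import pickle
out={}
C={n:cam(n) for n in("scene","top")}
for n in C:
    for th in ("deep_bin","shallow_bin"):
        r=finder.cut_out(n,th); out[n,th]=r
        for q in r: print(n,th,round(q["score"],2),q["extent"])
pickle.dump((C,out),open("m.pkl","wb"))
for n in C: print(n,-C[n]['R'].T@C[n]['t'])
E
```

```text
scene deep_bin 0.86 [298.9, 124.3, 18.3, 44.0]
scene deep_bin 0.69 [287.7, 102.3, 16.5, 41.4]
scene deep_bin 0.62 [325.1, 105.7, 17.7, 41.6]
scene shallow_bin 0.69 [174.4, 180.2, 29.4, 41.9]
top deep_bin 0.83 [93.5, 223.8, 40.5, 34.8]
top deep_bin 0.7 [143.3, 212.9, 32.1, 30.2]
top deep_bin 0.63 [129.1, 255.9, 29.9, 28.0]
top deep_bin 0.62 [314.5, 222.6, 25.9, 22.4]
top shallow_bin 0.59 [144.2, 213.8, 30.2, 27.4]
top shallow_bin 0.57 [312.9, 224.4, 26.5, 26.2]
scene [ 1.45484628 -0.55857686  1.32229666]
top [0.40289351 0.01704847 1.12640329]
```

Run:
```python
from h import *
import pickle
C,out=pickle.load(open("m.pkl","rb"))
def pick(n,l,t):
    best=[q for k in out if k[0]==n for q in out[k]]
    return min(best,key=lambda q:abs(q["extent"][0]-l)+abs(q["extent"][1]-t))["pixels"].astype(float)
for name,S,T,uv in (("blueL",(299,124),(143,213),(160,230)),("blueR",(174,180),(313,224),(327,234))):
    M={"scene":pick("scene",*S),"top":pick("top",*T)}
    x0=onz(C["top"],[uv],0.03)[0]
    for deep in(1,0):
        P=binparts(deep); res=[]
        for yaw in np.arange(-3.0,3.2,0.39):
            def f(v):
                e=0
                for n in M:
                    r=render(C[n],[place(p,v[0],v[1],v[2]) for p in P],2); e+=1-np.minimum(r,M[n]).sum()/np.maximum(r,M[n]).sum()
                return e
            r=minimize(f,[x0[0],x0[1],yaw],method="Nelder-Mead",options=dict(initial_simplex=[[x0[0]+a,x0[1]+b,yaw+c] for a,b,c in((0,0,0),(.02,0,0),(0,.02,0),(0,0,.2))],maxiter=70))
            res.append((r.fun,*np.round(r.x,4)))
        res.sort(); print(name,"deep" if deep else "shallow",[tuple(map(float,np.round(q,3))) for q in res[:5]])
```

```text
blueL deep [(0.344, 0.455, 0.273, -0.274), (0.345, 0.456, 0.273, -0.332), (0.35, 0.456, 0.274, -0.289), (0.35, 0.455, 0.274, 2.864), (0.351, 0.456, 0.274, -0.327)]
blueL shallow [(0.364, 0.454, 0.276, -0.309), (0.365, 0.454, 0.276, -0.312), (0.366, 0.455, 0.276, -0.271), (0.368, 0.454, 0.276, -0.33), (0.371, 0.455, 0.275, -0.339)]
blueR deep [(0.405, 0.435, -0.237, -3.041), (0.405, 0.435, -0.236, 0.129), (0.406, 0.435, -0.236, 0.104), (0.409, 0.436, -0.236, 0.11), (0.412, 0.436, -0.236, 3.236)]
blueR shallow [(0.208, 0.436, -0.237, -3.01), (0.208, 0.436, -0.237, 0.136), (0.209, 0.437, -0.238, 0.16), (0.211, 0.436, -0.238, 0.161), (0.211, 0.436, -0.238, -2.979)]
```

Run:
```python
from h import *
import pickle
C,out=pickle.load(open("m.pkl","rb"))
cs=[C["scene"],C["top"]]
sc=lambda u,v:((u+.5)/5+189.5,(v+.5)/5+149.5); tp=lambda u,v:((u+.5)/4+174.5,(v+.5)/4+139.5)
L=tri(cs,[sc(643,66),tp(48,90)]);R=tri(cs,[sc(62,207),tp(669,134)])
print(L,R,np.linalg.norm(L[0]-R[0]),(L[0]+R[0])/2)
d=L[0]-R[0];print("tilt",-np.arcsin(-d[2]/.42) , "yaw",np.arctan2(-d[0],d[1]))
print("c1",tri(cs,[sc(212,170),tp(507,123)]),"c2",tri(cs,[sc(170,186),tp(555,127)]))
print("spanner",tri(cs,[sc(419,118),tp(290,106)]))
# overlays
def ov(n,deep,x,y,yaw,reg,z=7):
    im=cv2.imread(f"pics/a_{n}.png");l,t,w,h=reg
    im=cv2.resize(im[t:t+h,l:l+w],None,fx=z,fy=z,interpolation=cv2.INTER_CUBIC)
    cols=[(0,255,255),(0,255,0),(255,0,255),(255,255,0),(255,255,255)]
    for p,cl in zip(binparts(deep),cols):
        q=proj(C[n],place(p,x,y,yaw)); q=((q+.5-[l,t])*z-.5).astype(np.int32)
        cv2.polylines(im,[cv2.convexHull(q)],True,cl,1)
    return im
rows=[]
for deep,x,y,yw,reg in((1,.4555,.273,-.29,(283,115,55,57)),(0,.436,-.237,.135,(163,172,55,57))):
    rows.append(np.hstack([ov("scene",deep,x,y,yw+k,reg,5) for k in(0,np.pi)]))
cv2.imwrite("pics/ov.png",np.vstack(rows))
```

```text
(array([0.62959393, 0.17712207, 0.18619374]), [0.001465112652848966, 0.0014651126528489344]) (array([ 0.58437248, -0.23257346,  0.25271264]), [0.0011318977129864852, 0.0011318977129866233]) 0.41751666369665863 [ 0.6069832  -0.02772569  0.21945319]
tilt -0.1590480321408459 yaw -0.10993316420800901
c1 (array([ 0.59443899, -0.13239737,  0.23520823]), [0.0008792230353948747, 0.0008792230353947782]) c2 (array([ 0.59215924, -0.16251973,  0.23637011]), [0.00049004706099856, 0.000490047060998612])
spanner (array([0.61081616, 0.00996715, 0.21501251]), [0.0001257926594231939, 0.00012579265942331273])
```

View pics/ov.png

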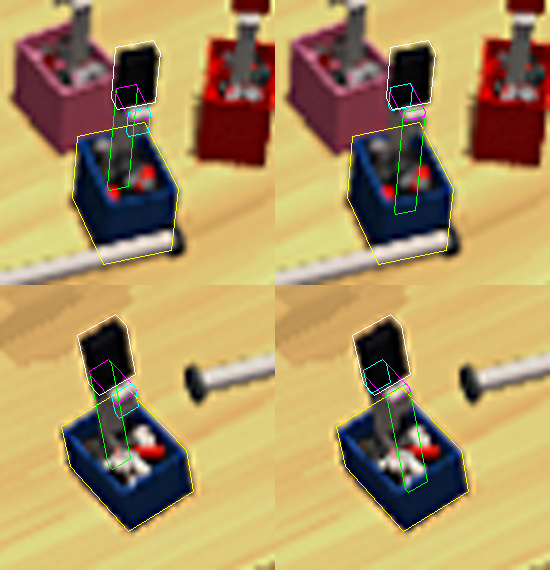

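Call:
arm_command([
  [[0,0,0.057],[16.6,48.3,5],0],
  [[0,0,0.057],[16.6,48.3,5],0],
  [[0,0,0.057],[16.6,48.3,5],0],
  [[0,0,0.057],[16.6,48.3,5],0],
  [[0,0,0.057],[16.6,48.3,5],0],
  [[0,0,0.057],[16.6,48.3,5],0],
  [[0,0,0.057],[16.6,48.3,5],0],
  [[0,0,0.057],[16.6,48.3,5],0],
  [[0,0,0.057],[16.6,48.3,5],0],
  [[0,0,0.057],[16.6,48.3,5],0],
  [[0,0,0.057],[16.6,48.3,5],0],
  [[0,0,0.057],[16.6,48.3,5],0],
  [[0,0,0.057],[16.6,48.3,5],0],
  [[0,0,0.057],[16.6,48.3,5],0],
  [[0,0,0.057],[16.6,48.3,5],0],
  [[0,0,0.057],[16.6,48.3,5],0],
  [[0,0,0.057],[16.6,48.3,5],0],
  [[0,0,0],[0,0,0],0],
])

```text
clock: 2.6
position: [0.4557, 0.2756, 0.3159]
ee_rot: [-0.0, 0.803, 0.596, 0.0]
contact_force: [0.1, -0.8, 0.5]
width: 0.0853
```

```bash
cat >> h.py <<'E'
def st(p=True):
    s=telemetry.get_state(); q=np.array(s['ee_rot']); M=Rn.from_quat(q[[1,2,3,0]]).as_matrix()
    s['R']=M
    if p: print("t",round(s['clock'],2),"pos",np.round(s['position'],4),"yhead",round(float(np.arctan2(M[1,1],M[0,1])),3),"z",np.round(M[:,2],3),"F",np.round(s['contact_force'],2),"M",np.round(s['moment'],3),"w",round(s['width'],4))
    return s
def snap(n,name):
    c=cam(n); im=imaging.get_image(n); cv2.imwrite(f"pics/{name}.png",im); return im,c
E
python3 - <<'E'
from h import *
s=st(); im,c=snap("wrist","w1")
for p in binparts(1):
    q=proj(c,place(p,.4555,.273,-.29)).astype(np.int32); cv2.polylines(im,[cv2.convexHull(q)],True,(0,255,0),1)
cv2.imwrite("pics/w1o.png",im)
E
```

```text
t 2.6 pos [0.4557 0.2756 0.3159] yhead -0.293 z [ 0.     0.001 -1.   ] F [ 0.12 -0.77  0.46] M [-0.014  0.017  0.001] w 0.0853
```

View pics/w1o.png

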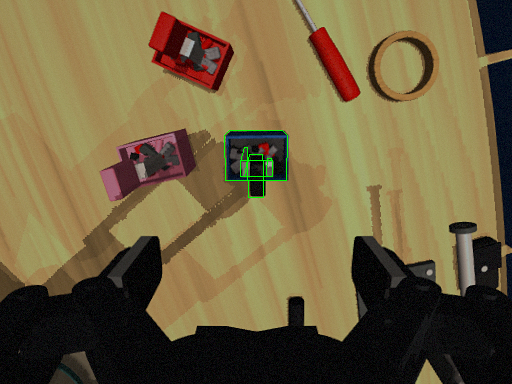

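Call:
arm_command([
  [[0,0,0],[0,-2.6,-40],0],
  [[0,0,0],[0,0,-40],0],
  [[0,0,0],[0,0,-35],0],
  [[0,0,0],[0,0,-30],0],
  [[0,0,0],[0,0,-15],0],
  [[0,0,0],[0,0,-8],0],
  [[0,0,0],[0,0,0],0],
])

```text
clock: 3.52
position: [0.455, 0.2698, 0.1487]
ee_rot: [0.0, 0.804, 0.595, 0.0]
contact_force: [0.3, -0.0, 0.2]
width: 0.0851
```

Run:
```python
from h import *
s=st(); im,c=snap("wrist","w2")
for p in binparts(1):
    q=proj(c,place(p,.4555,.273,-.29)).astype(np.int32); cv2.polylines(im,[cv2.convexHull(q)],True,(0,255,0),1)
cv2.imwrite("pics/w2o.png",im)
```

```text
t 3.52 pos [0.455  0.2698 0.1487] yhead -0.297 z [ 0.001  0.    -1.   ] F [ 0.27 -0.01  0.25] M [-0.064 -0.015  0.001] w 0.0851
```

View pics/w2o.png

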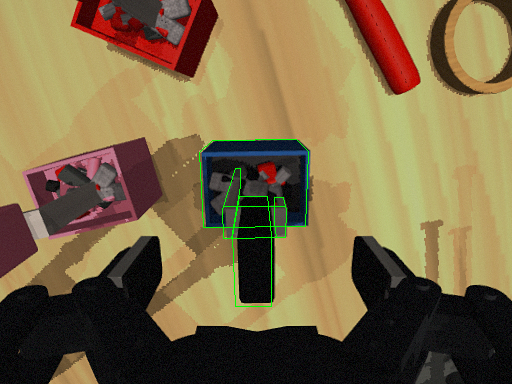

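Call:
arm_command([
  [[0,0,0],[0,2,0],160],
  [[0,0,0],[0,0,0],220],
  [[0,0,0],[0,0,0],255],
  [[0,0,0],[0,0,0],255],
  [[0,0,0],[0,0,0],255],
  [[0,0,0],[0,0,0],255],
], newtons=45)

```text
clock: 4.32
position: [0.4549, 0.2718, 0.1485]
ee_rot: [0.0, 0.804, 0.595, 0.0]
contact_force: [1.0, -0.9, 0.8]
width: 0.0135
```

Run:
```python
from h import *
for i in range(1): s=st()
```

```text
t 4.33 pos [0.4549 0.2718 0.1485] yhead -0.297 z [ 0. -0. -1.] F [ 1.04 -0.95  0.77] M [-0.163 -0.064 -0.007] w 0.0135
```

Call:
arm_command([
  [[0,0,0],[0,0,4],255],
  [[0,0,0],[0,0,12],255],
  [[0,0,0],[0,0,24],255],
  [[0,0,0],[0,0,30],255],
  [[0,0,0],[0,0,30],255],
  [[0,0,0],[0,0,26],255],
  [[0,0,0],[0,0,16],255],
  [[0,0,0],[0,0,7],255],
  [[0,0,0],[0,0,0],255],
  [[0,0,0],[0,0,0],255],
])

```text
clock: 5.58
position: [0.4542, 0.2717, 0.2962]
ee_rot: [-0.0, 0.804, 0.595, -0.001]
contact_force: [-0.5, 0.4, -4.4]
width: 0.0134
```

Run:
```python
from h import *
F=[]
for i in range(6):
    s=st(i==0);F.append(s['contact_force']);snap("wrist","w3") if i==0 else imaging.get_image("scene")
F=np.array(F);print(F.mean(0),F.std(0))
```

```text
t 5.58 pos [0.4542 0.2717 0.2962] yhead -0.297 z [-0.002 -0.001 -1.   ] F [-0.53  0.41 -4.39] M [-0.044 -0.006 -0.003] w 0.0134
[ 0.08006352 -0.16401273 -4.17770458] [0.54618899 0.60876811 0.51627544]
```

View pics/w3.png

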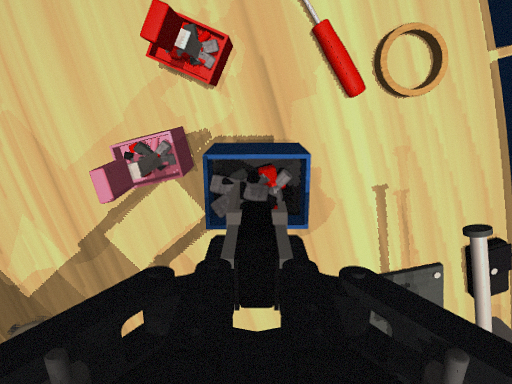

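Call:
arm_command([
  [[0,0,0.016],[3,-15,0],255],
  [[0,0,0.016],[5,-30,0],255],
  [[0,0,0.016],[5,-38,0],255],
  [[0,0,0.016],[5,-38,0],255],
  [[0,0,0.016],[5,-38,0],255],
  [[0,0,0.016],[5,-38,0],255],
  [[0,0,0.016],[5,-38,0],255],
  [[0,0,0.016],[5,-38,0],255],
  [[0,0,0.016],[5,-38,0],255],
  [[0,0,0.016],[5,-38,0],255],
  [[0,0,0.016],[5,-33,0],255],
  [[0,0,0.011],[5,-20,1],255],
  [[0,0,0],[2,-8,0],255],
  [[0,0,0],[0,0,0],255],
  [[0,0,0],[0,0,0],255],
])

```text
clock: 7.75
position: [0.5145, -0.137, 0.2983]
ee_rot: [-0.0, 0.745, 0.667, 0.0]
contact_force: [0.6, -0.6, -4.4]
width: 0.0135
```

Run:
```python
from h import *
s=st(); ims=[snap(n,"d1"+n)[0] for n in("scene","top","wrist")]
f=lambda im,x,y,w,h,z:cv2.resize(im[y:y+h,x:x+w],None,fx=z,fy=z,interpolation=cv2.INTER_CUBIC)
cv2.imwrite("pics/d1a.png",np.vstack([f(ims[0],180,100,160,130,4)]))
cv2.imwrite("pics/d1b.png",np.vstack([f(ims[1],170,130,200,110,4)]))
```

```text
t 7.75 pos [ 0.5145 -0.137   0.2983] yhead -0.109 z [-0.     0.001 -1.   ] F [ 0.57 -0.61 -4.41] M [0.026 0.018 0.034] w 0.0135
```

View pics/d1a.png

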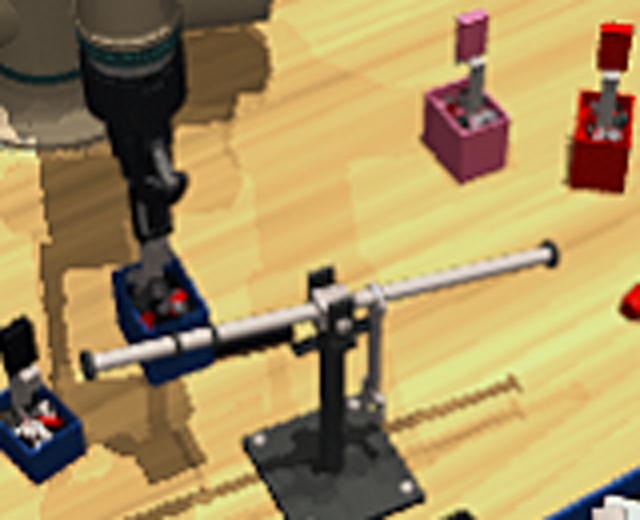

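View pics/d1b.png

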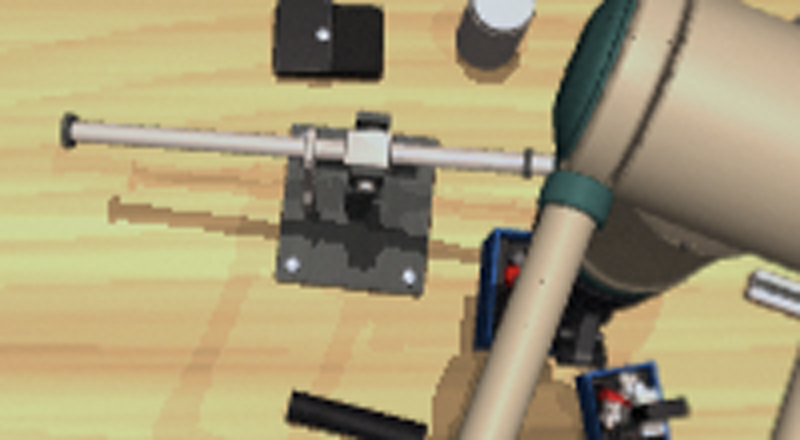

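View pics/d1wrist.png

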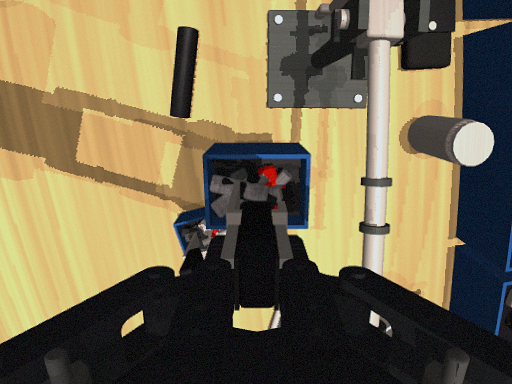

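Run:
```python
from h import *
s=st(); c=cam("wrist"); p=np.array(s['position'])
a=-.11; ex=np.array([np.cos(a),np.sin(a)]);ey=np.array([-np.sin(a),np.cos(a)])
for uv,z in(((376,182),.2365),((373.5,228),.2415),((384,40),.222)):
    X=onz(c,[uv],z)[0]; d=(X-p)[:2]; print(uv,X.round(4),"barframe dx,dy mm",(d@ex*1e3).round(1),(d@ey*1e3).round(1))
```

```text
t 7.9 pos [ 0.5146 -0.1372  0.2985] yhead -0.109 z [ 0.  0. -1.] F [-0.19  0.18 -4.29] M [-0.02  -0.028 -0.   ] w 0.0135
(376, 182) [ 0.5957 -0.1319  0.2365] barframe dx,dy mm 80.0 14.1
(373.5, 228) [ 0.5919 -0.1623  0.2415] barframe dx,dy mm 79.6 -16.5
(384, 40) [ 0.6088 -0.0419  0.222 ] barframe dx,dy mm 83.2 105.0
```

Call:
arm_command([
  [[0,0,0],[6,-1,0],255],
  [[0,0,0],[10,-1.5,0],255],
  [[0,0,0],[12,-1.8,0],255],
  [[0,0,0],[12,-1.8,0],255],
  [[0,0,0],[12,-1.8,0],255],
  [[0,0,0],[12,-1.8,0],255],
  [[0,0,0],[10,-1.5,0],255],
  [[0,0,0],[5.2,-0.6,0],255],
  [[0,0,0],[0,0,0],255],
  [[0,0,0],[0,0,0],255],
])

```text
clock: 9.15
position: [0.5935, -0.1497, 0.2984]
ee_rot: [-0.0, 0.745, 0.667, -0.0]
contact_force: [-0.7, -0.3, -3.6]
width: 0.0134
```

```bash
cat >> h.py <<'E'
f=lambda im,x,y,w,h,z:cv2.resize(im[y:y+h,x:x+w],None,fx=z,fy=z,interpolation=cv2.INTER_CUBIC)
E
python3 - <<'E'
from h import *
s=st(); im,c=snap("scene","d2"); cv2.imwrite("pics/d2a.png",f(im,190,120,100,85,7)); snap("wrist","d2w")
E
```

```text
t 9.15 pos [ 0.5935 -0.1497  0.2984] yhead -0.11 z [-0.  0. -1.] F [-0.73 -0.3  -3.59] M [-0.044  0.031 -0.024] w 0.0134
```

View pics/d2a.png

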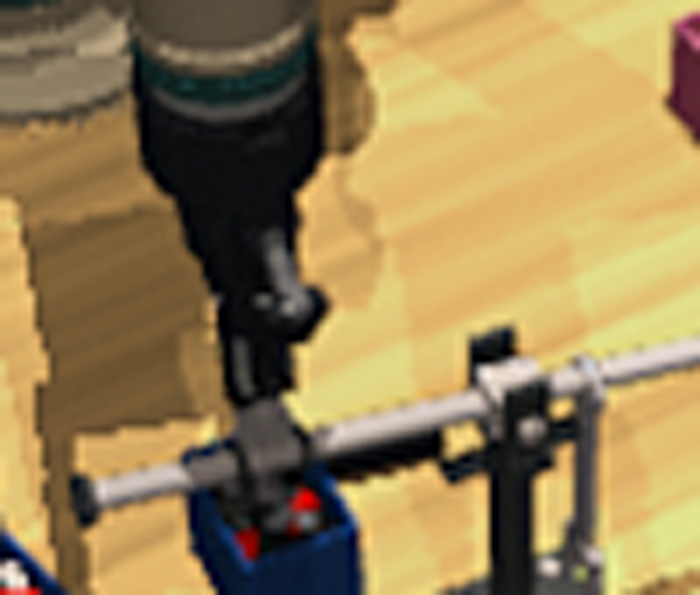

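View pics/d2w.png

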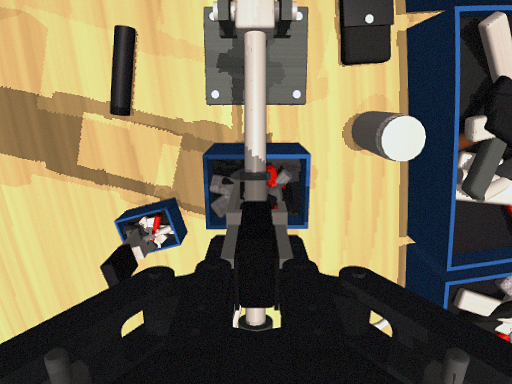

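Call:
arm_command([
  [[0,0,0],[0,0,-6],255],
  [[0,0,0],[0,0,-8],255],
  [[0,0,0],[0,0,-6],255],
  [[0,0,0],[0,0,-4],255],
  [[0,0,0],[0,0,-2],255],
  [[0,0,0],[0,0,-2],255],
  [[0,0,0],[0,0,-2],255],
  [[0,0,0],[0,0,-2],255],
  [[0,0,0],[0,0,0],255],
])

```text
clock: 10.38
position: [0.5939, -0.1498, 0.2662]
ee_rot: [-0.0, 0.745, 0.667, -0.0]
contact_force: [-0.5, 0.6, -4.1]
width: 0.0132
```

Run:
```python
from h import *
s=st(); im,c=snap("scene","d3"); cv2.imwrite("pics/d3a.png",f(im,190,120,100,85,7)); s=st();snap("wrist","d3w");s=st()
```

```text
t 10.38 pos [ 0.5939 -0.1498  0.2662] yhead -0.11 z [-0.  0. -1.] F [-0.53  0.56 -4.07] M [-0.008  0.007  0.045] w 0.0132
t 10.43 pos [ 0.5939 -0.1498  0.2663] yhead -0.11 z [-0.  0. -1.] F [-0.27 -0.22 -3.66] M [ 0.025  0.035 -0.033] w 0.0135
t 10.47 pos [ 0.594  -0.1498  0.2664] yhead -0.11 z [ 0. -0. -1.] F [ 0.63 -0.43 -4.22] M [0.018 0.059 0.025] w 0.0133
```

View pics/d3a.png

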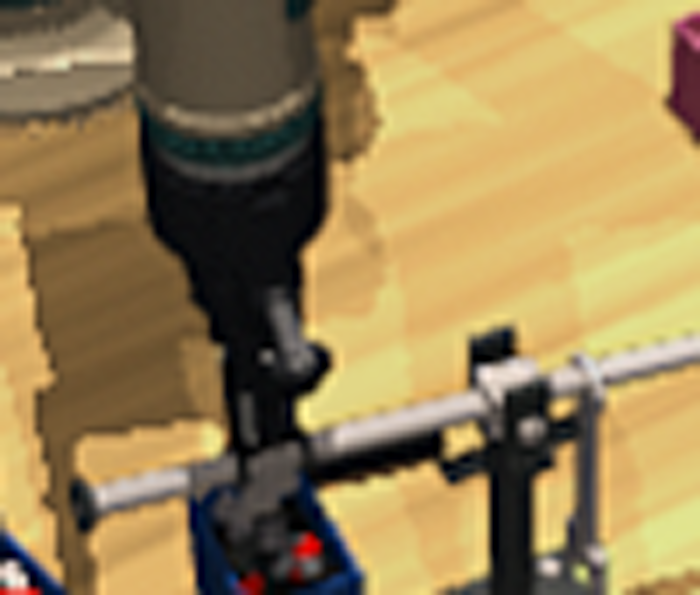

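View pics/d3w.png

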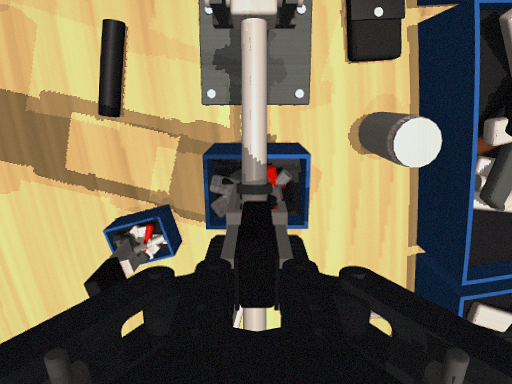

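Run:
```python
from h import *
s=st(); c=cam("wrist"); p=np.array(s['position'])
a=-.11; ex=np.array([np.cos(a),np.sin(a)]);ey=np.array([-np.sin(a),np.cos(a)])
for uv,z in(((255,189),.2365),((255,184),.2445)):
    X=onz(c,[uv],z)[0]; d=(X-p)[:2]; print(uv,X.round(4),(d@ex*1e3).round(1),(d@ey*1e3).round(1))
# hook front edge seen? project bin rim and hook for TCP pose assuming centre offset
im=cv2.imread("pics/d3w.png")
for off,cl in((0,(0,255,0)),(0.002,(0,0,255))):
    o=p[:2]+ey*off
    for P in binparts(1):
        q=proj(c,place(P,o[0],o[1],-.11,p[2]-.0205-.128)).astype(np.int32); cv2.polylines(im,[cv2.convexHull(q)],True,cl,1)
cv2.imwrite("pics/d3o.png",f(im,160,110,190,200,3))
```

```text
t 10.47 pos [ 0.594  -0.1498  0.2664] yhead -0.11 z [ 0. -0. -1.] F [ 0.63 -0.43 -4.22] M [0.018 0.059 0.025] w 0.0133
(255, 189) [ 0.5961 -0.1318  0.2365] 0.1 18.1
(255, 184) [ 0.5966 -0.1269  0.2445] 0.2 23.0
```

View pics/d3o.png

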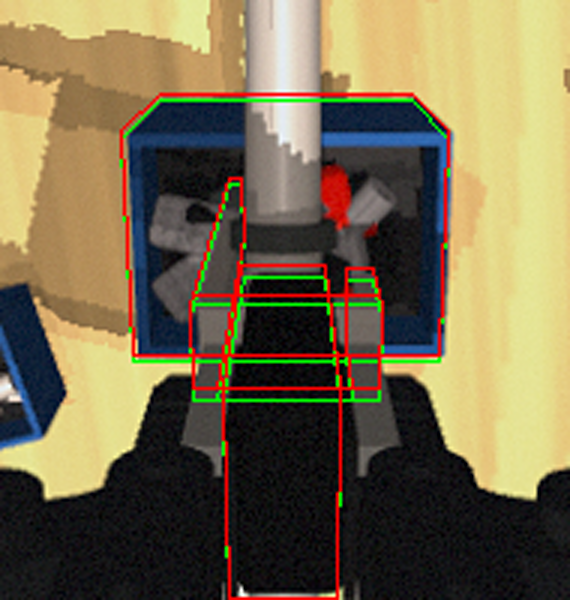

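Call:
arm_command([
  [[0,0,0],[0,0,-1],255],
  [[0,0,0],[0,0,-1],255],
  [[0,0,0],[0,0,-1.5],255],
  [[0,0,0],[0,0,-1.5],255],
  [[0,0,0],[0,0,-2],255],
  [[0,0,0],[0,0,-2],255],
  [[0,0,0],[0,0,-2],255],
  [[0,0,0],[0,0,-2],255],
  [[0,0,0],[0,0,-2],255],
  [[0,0,0],[0,0,-2],255],
  [[0,0,0],[0,0,-2],255],
  [[0,0,0],[0,0,-2],255],
  [[0,0,0],[0,0,0],255],
])

```text
clock: 12.1
position: [0.5939, -0.1498, 0.2451]
ee_rot: [-0.0, 0.745, 0.667, -0.0]
contact_force: [-0.4, 0.9, -3.3]
width: 0.0134
```

Run:
```python
from h import *
s=st(); im,c=snap("scene","d4"); cv2.imwrite("pics/d4a.png",f(im,190,120,140,85,5)); s=st()
```

```text
t 12.1 pos [ 0.5939 -0.1498  0.2451] yhead -0.11 z [-0.  0. -1.] F [-0.36  0.88 -3.31] M [-0.052  0.008 -0.003] w 0.0134
t 12.15 pos [ 0.5939 -0.1498  0.2453] yhead -0.11 z [-0.  0. -1.] F [-0.59  0.07 -3.18] M [-0.034  0.058  0.059] w 0.0133
```

View pics/d4a.png

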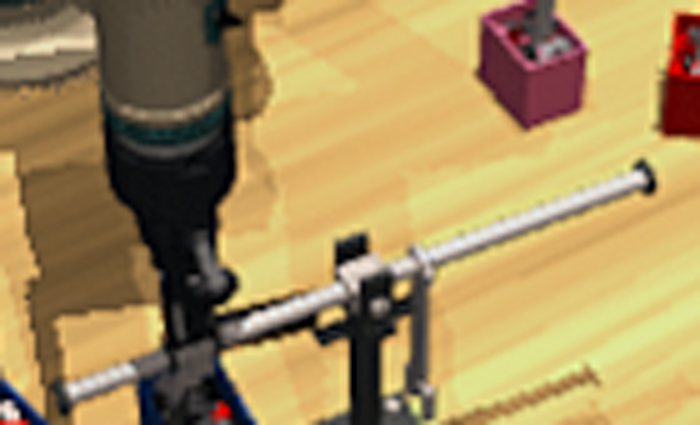

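Call:
arm_command([
  [[0,0,0],[0,0,-2],255],
  [[0,0,0],[0,0,-2],255],
  [[0,0,0],[0,0,-2],255],
  [[0,0,0],[0,0,-2],255],
  [[0,0,0],[0,0,-2],255],
  [[0,0,0],[0,0,-2],255],
  [[0,0,0],[0,0,-2],255],
  [[0,0,0],[0,0,-2],255],
  [[0,0,0],[0,0,-2],255],
  [[0,0,0],[0,0,-1],255],
  [[0,0,0],[0,0,0],255],
])

```text
clock: 13.52
position: [0.594, -0.1498, 0.2263]
ee_rot: [-0.0, 0.745, 0.667, 0.0]
contact_force: [0.3, 0.8, -3.5]
width: 0.0135
```

Run:
```python
from h import *
s=st(); im,c=snap("scene","d5"); cv2.imwrite("pics/d5a.png",f(im,190,120,140,100,5)); s=st(); snap("wrist","d5w"); s=st()
```

```text
t 13.53 pos [ 0.594  -0.1498  0.2263] yhead -0.11 z [ 0.  0. -1.] F [ 0.27  0.84 -3.52] M [ 0.068 -0.016  0.009] w 0.0135
t 13.57 pos [ 0.594  -0.1498  0.2263] yhead -0.11 z [ 0.  0. -1.] F [-0.13  0.5  -2.99] M [0.113 0.076 0.042] w 0.0136
t 13.62 pos [ 0.594  -0.1498  0.2264] yhead -0.11 z [ 0. -0. -1.] F [ 0.18 -0.29 -3.26] M [ 0.06  -0.097 -0.016] w 0.0136
```

View pics/d5a.png

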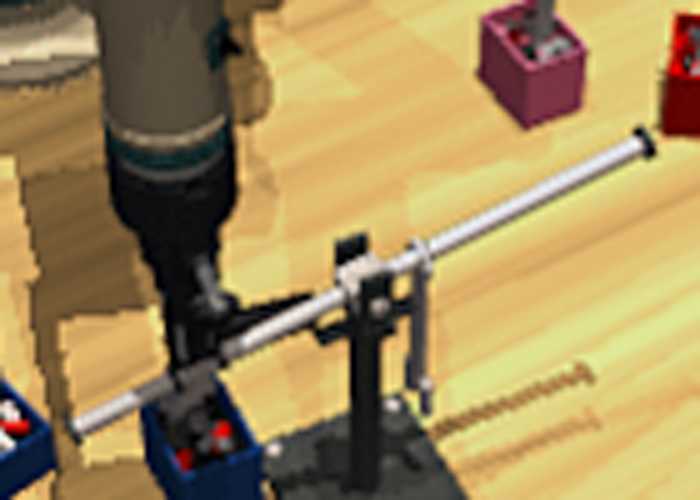

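View pics/d5w.png

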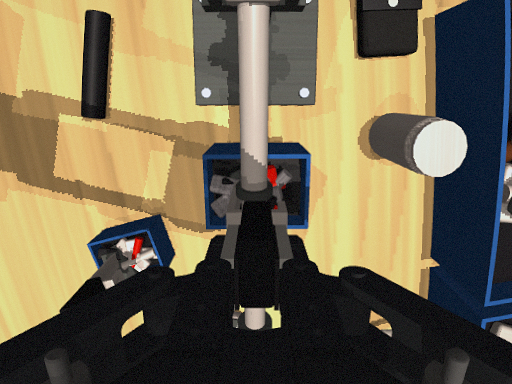

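Call:
arm_command([
  [[0,0,0],[0,0,-1],255],
  [[0,0,0],[0,0,-1],255],
  [[0,0,0],[0,0,-1],255],
  [[0,0,0],[0,0,-1],255],
  [[0,0,0],[0,0,0],255],
])

```text
clock: 14.25
position: [0.5941, -0.1498, 0.224]
ee_rot: [0.001, 0.745, 0.667, 0.0]
contact_force: [-1.9, 1.0, 4.6]
width: 0.0133
```

Run:
```python
from h import *
s=st(); im,c=snap("scene","d6");s=st()
```

```text
t 14.25 pos [ 0.5941 -0.1498  0.224 ] yhead -0.11 z [ 0.002 -0.001 -1.   ] F [-1.91  0.97  4.57] M [ 0.325  0.387 -0.028] w 0.0133
t 14.3 pos [ 0.5941 -0.1498  0.224 ] yhead -0.11 z [ 0.002 -0.001 -1.   ] F [-2.25  1.09  5.69] M [0.282 0.326 0.068] w 0.0132
```

Call:
arm_command([
  [[0,0,0],[0,0,1],255],
  [[0,0,0],[0,0,0],255],
])

```text
clock: 14.55
position: [0.5941, -0.1498, 0.224]
ee_rot: [0.0, 0.745, 0.667, 0.0]
contact_force: [-1.4, 0.2, 4.5]
width: 0.0132
```

Run:
```python
from h import *
s=st(); im,c=snap("scene","d6");s=st()
```

```text
t 14.55 pos [ 0.5941 -0.1498  0.224 ] yhead -0.11 z [ 0.001 -0.    -1.   ] F [-1.35  0.25  4.55] M [ 0.313  0.261 -0.021] w 0.0132
t 14.6 pos [ 0.5941 -0.1498  0.224 ] yhead -0.11 z [ 0.001 -0.    -1.   ] F [-1.92  1.43  5.37] M [ 0.336  0.345 -0.016] w 0.0135
```

Call:
arm_command([
  [[0,0,0],[0,0,1],255],
  [[0,0,0],[0,0,0],255],
])

```text
clock: 14.85
position: [0.594, -0.1498, 0.2241]
ee_rot: [-0.0, 0.745, 0.667, 0.0]
contact_force: [-0.4, 1.4, 1.5]
width: 0.0133
```

Run:
```python
from h import *
s=st(); im,c=snap("scene","d6");s=st()
```

```text
t 14.85 pos [ 0.594  -0.1498  0.2241] yhead -0.11 z [ 0.  0. -1.] F [-0.39  1.43  1.49] M [0.263 0.099 0.017] w 0.0133
t 14.9 pos [ 0.5941 -0.1498  0.2241] yhead -0.11 z [ 0.  0. -1.] F [-0.3   0.88  2.05] M [0.248 0.099 0.005] w 0.0138
```

Call:
arm_command([
  [[0,0,0],[0,0,0.7],255],
  [[0,0,0],[0,0,0],235],
  [[0,0,0],[0,0,0],215],
  [[0,0,0],[0,0,0],195],
  [[0,0,0],[0,0,0],150],
  [[0,0,0],[0,0,0],120],
  [[0,0,0],[0,0,0],120],
])

```text
clock: 15.78
position: [0.594, -0.1499, 0.2252]
ee_rot: [0.0, 0.745, 0.667, 0.0]
contact_force: [0.1, -0.7, 0.8]
width: 0.0458
```

Run:
```python
from h import *
s=st(); im,c=snap("scene","d7");cv2.imwrite("pics/d7a.png",f(im,190,120,140,100,5)); s=st(); snap("wrist","d7w"); s=st()
```

```text
t 15.78 pos [ 0.594  -0.1499  0.2252] yhead -0.11 z [ 0. -0. -1.] F [ 0.12 -0.67  0.78] M [0.007 0.011 0.011] w 0.0458
t 15.82 pos [ 0.594  -0.1499  0.2252] yhead -0.11 z [ 0. -0. -1.] F [ 0.1  -0.36  0.4 ] M [-0.029  0.006 -0.011] w 0.045
t 15.88 pos [ 0.594  -0.1499  0.2251] yhead -0.11 z [ 0. -0. -1.] F [ 1.06 -0.61  0.42] M [ 0.005  0.031 -0.004] w 0.045
```

View pics/d7a.png

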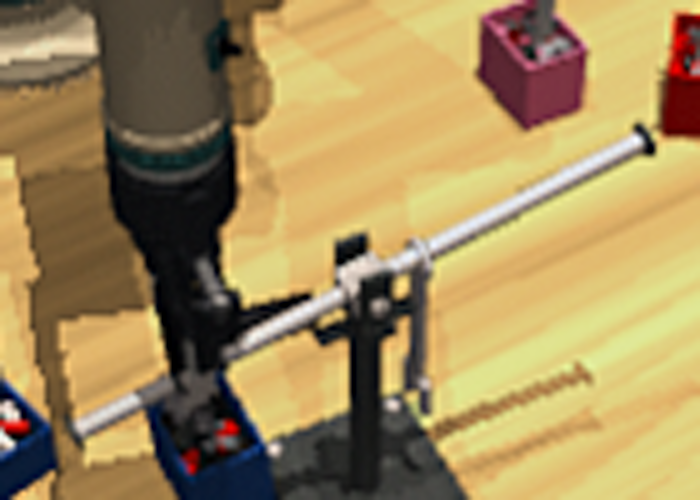

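View pics/d7w.png

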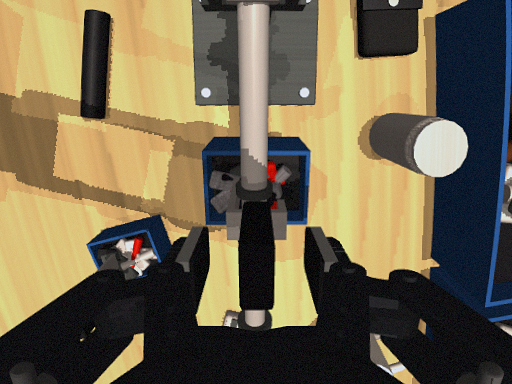

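Call:
arm_command([
  [[0,0,0],[0,0,10],120],
  [[0,0,0],[0,0,20],120],
  [[0,0,0],[0,0,28],120],
  [[0,0,0],[0,0,27],110],
  [[0,0,0.035],[-25,-14,0],100],
  [[0,0,0.035],[-35,-20,0],100],
  [[0,0,0.035],[-35,-20,0],100],
  [[0,0,0.035],[-32,-18,0],100],
  [[0,0,0.035],[-20,-10,-20],100],
  [[0,0,0.035],[-10.5,-5,-30],100],
  [[0,0,0.035],[0,0,-30],100],
  [[0,0,0],[0,0,-30],100],
  [[0,0,0],[0,0,0],100],
])

```text
clock: 17.5
position: [0.4353, -0.2361, 0.1989]
ee_rot: [-0.002, 0.658, 0.753, -0.0]
contact_force: [0.3, 0.4, 0.5]
width: 0.052
```

Run:
```python
from h import *
s=st(); im,c=snap("wrist","e1")
for p in binparts(0):
    q=proj(c,place(p,.4365,-.2375,.135)).astype(np.int32); cv2.polylines(im,[cv2.convexHull(q)],True,(0,255,0),1)
cv2.imwrite("pics/e1o.png",im)
im,c=snap("scene","e1s");cv2.imwrite("pics/e1a.png",f(im,160,110,170,140,4)); s=st()
```

```text
t 17.5 pos [ 0.4353 -0.2361  0.1989] yhead 0.135 z [-0.003  0.002 -1.   ] F [0.3  0.35 0.53] M [-0.031 -0.029 -0.017] w 0.052
t 17.6 pos [ 0.4371 -0.2373  0.2012] yhead 0.135 z [ 0.001 -0.001 -1.   ] F [ 0.36 -0.6   0.87] M [-0.083 -0.026 -0.063] w 0.0518
```

View pics/e1o.png

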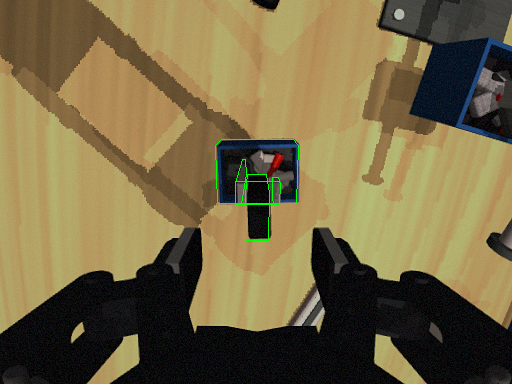

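View pics/e1a.png

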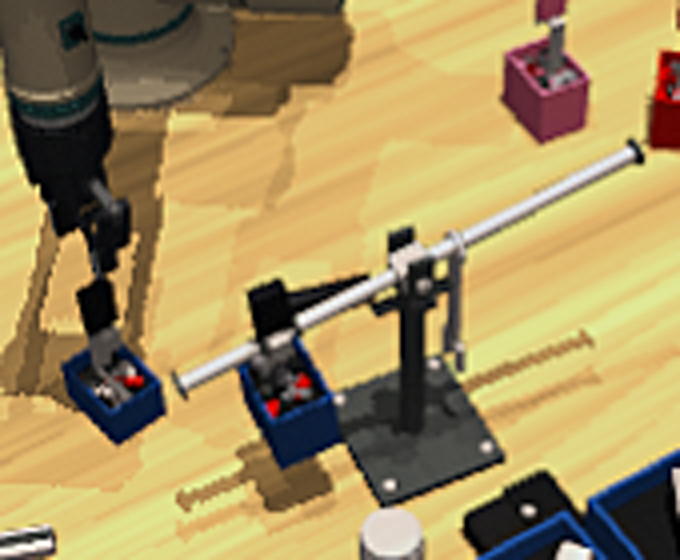

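Call:
arm_command([
  [[0,0,0],[0,0,-25],100],
  [[0,0,0],[0,0,-28],100],
  [[0,0,0],[0,0,-15],100],
  [[0,0,0],[0,0,-6.5],100],
  [[0,0,0],[0,0,0],160],
  [[0,0,0],[0,0,0],210],
  [[0,0,0],[0,0,0],255],
  [[0,0,0],[0,0,0],255],
  [[0,0,0],[0,0,0],255],
  [[0,0,0],[0,0,0],255],
], newtons=45)

```text
clock: 18.85
position: [0.4371, -0.2373, 0.1265]
ee_rot: [0.001, 0.658, 0.753, 0.0]
contact_force: [0.2, 0.2, 5.4]
width: 0.0133
```

Run:
```python
from h import *
s=st(); snap("wrist","e2")
```

```text
t 18.85 pos [ 0.4371 -0.2373  0.1265] yhead 0.135 z [ 0.002 -0.001 -1.   ] F [0.18 0.24 5.4 ] M [0.087 0.079 0.013] w 0.0133
```

View pics/e2.png

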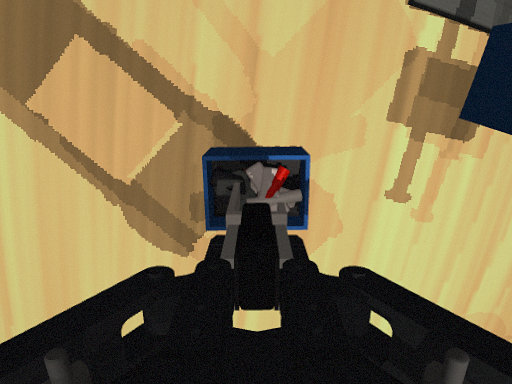

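Call:
arm_command([
  [[0,0,0],[0,0,4],255],
  [[0,0,0],[0,0,12],255],
  [[0,0,0],[0,0,24],255],
  [[0,0,0],[0,0,35],255],
  [[0,0,0],[0,0,38],255],
  [[0,0,0],[0,0,36],255],
  [[0,0,0],[0,0,22],255],
  [[0,0,0],[0,0,9],255],
  [[0,0,0],[0,0,0],255],
  [[0,0,0],[0,0,0],255],
])

```text
clock: 20.15
position: [0.4358, -0.2364, 0.3043]
ee_rot: [-0.001, 0.658, 0.753, -0.0]
contact_force: [-0.0, -0.8, -2.9]
width: 0.0134
```

Run:
```python
from h import *
F=[]
for i in range(10):
    s=st(i==0);F.append(s['contact_force']);imaging.get_image("scene")
F=np.array(F);print(F.mean(0),F.std(0)); np.save("Fsh.npy",F)
im,c=snap("top","e3t"); cv2.imwrite("pics/e3t_c.png",f(im,170,130,200,110,4))
im,c=snap("scene","e3s"); cv2.imwrite("pics/e3s_c.png",f(im,180,120,160,140,4))
```

```text
t 20.15 pos [ 0.4358 -0.2364  0.3043] yhead 0.135 z [-0.002  0.002 -1.   ] F [-0.04 -0.79 -2.9 ] M [-0.024 -0.016 -0.031] w 0.0134
[-0.10024611 -0.03876093 -3.14074718] [0.33577455 0.40041957 0.4257329 ]
```

View pics/e3t_c.png

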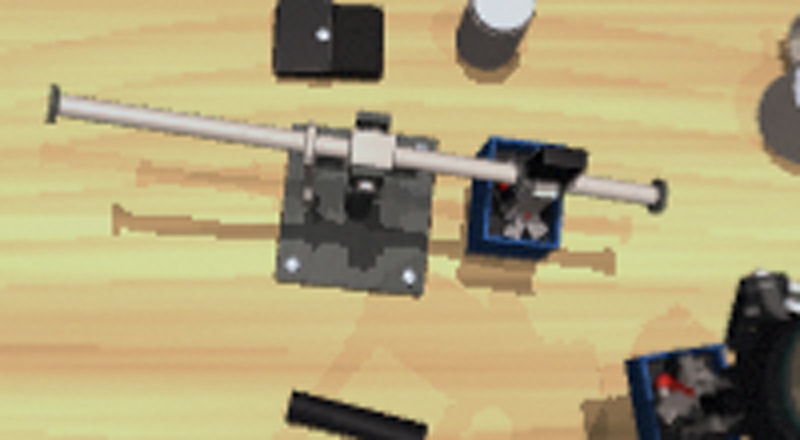

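View pics/e3s_c.png

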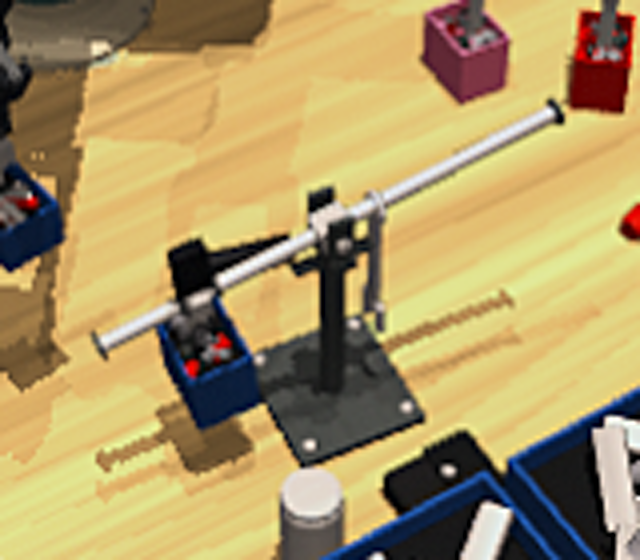

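Run:
```python
from h import *
cs=[cam("scene"),cam("top")]
sc=lambda u,v:((u+.5)/4+179.5,(v+.5)/4+119.5); tp=lambda u,v:((u+.5)/4+169.5,(v+.5)/4+129.5)
L=tri(cs,[sc(556,112),tp(54,103)]);R=tri(cs,[sc(101,344),tp(657,194)])
print(L,R); d=L[0]-R[0]; print(np.linalg.norm(d),(L[0]+R[0])/2,"tilt",np.arctan2(d[2],np.hypot(d[0],d[1])),"yaw",np.arctan2(-d[0],d[1]))
```

```text
(array([0.62895343, 0.17298614, 0.25974488]), [0.0003568697560412805, 0.00035686975604139177]) (array([ 0.58489154, -0.23035265,  0.1808497 ]), [0.0007127914254563333, 0.0007127914254562062])
0.41333772534472885 [ 0.60692248 -0.02868325  0.22029729] tilt 0.1920518270057551 yaw -0.10881139642946695
```

Call:
arm_command([
  [[0,0,-0.02],[2,14,0],255],
  [[0,0,-0.02],[6,27,0],255],
  [[0,0,-0.02],[8,36,0],255],
  [[0,0,-0.02],[10,38,0],255],
  [[0,0,-0.02],[11,38,0],255],
  [[0,0,-0.02],[12,38,0],255],
  [[0,0,-0.02],[13,38,0],255],
  [[0,0,-0.02],[13,38,0],255],
  [[0,0,-0.02],[12,34,0],255],
  [[0,0,-0.02],[10,28,0],255],
  [[0,0,-0.02],[6,18,0],255],
  [[0,0,-0.024],[3,8,0],255],
  [[0,0,0],[0,0,0],255],
  [[0,0,0],[0,0,0],255],
])

```text
clock: 22.5
position: [0.5423, 0.1178, 0.3055]
ee_rot: [0.0, 0.745, 0.668, -0.0]
contact_force: [-0.7, -0.0, -3.5]
width: 0.0135
```

Run:
```python
from h import *
s=st(); im,c=snap("wrist","g1"); p=np.array(s['position'])
a=-.1094; ex=np.array([np.cos(a),np.sin(a)]);ey=np.array([-np.sin(a),np.cos(a)])
d=p[:2]-[.607,-.028]; print("tcp barframe",d@ex*1e3,d@ey*1e3)
for off,cl in((0,(0,255,0)),):
    for P in binparts(0):
        q=proj(c,place(P,p[0],p[1],a,p[2]-.0205-.106)).astype(np.int32); cv2.polylines(im,[cv2.convexHull(q)],True,cl,1)
# project bar axis model
t=.196
for dd in np.arange(80,215,10):
    X=[*(np.array([.607,-.028])+ey*dd/1e3*np.cos(t)),.22+dd/1e3*np.sin(t)]
    q=proj(c,[X])[0]; cv2.circle(im,tuple(q.astype(int)),2,(0,0,255) if dd!=140 else (255,0,255),-1)
cv2.imwrite("pics/g1o.png",im)
im,c=snap("scene","g1s");cv2.imwrite("pics/g1a.png",f(im,180,80,160,150,4))
```

```text
t 22.5 pos [0.5423 0.1178 0.3055] yhead -0.109 z [-0. -0. -1.] F [-0.67 -0.01 -3.46] M [-0.011 -0.024  0.01 ] w 0.0135
tcp barframe -80.22431440506578 137.8418540731027
```

View pics/g1o.png

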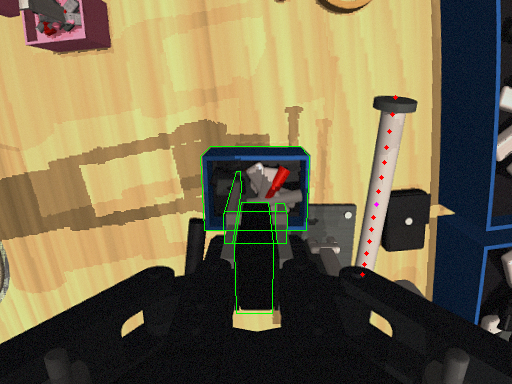

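View pics/g1a.png

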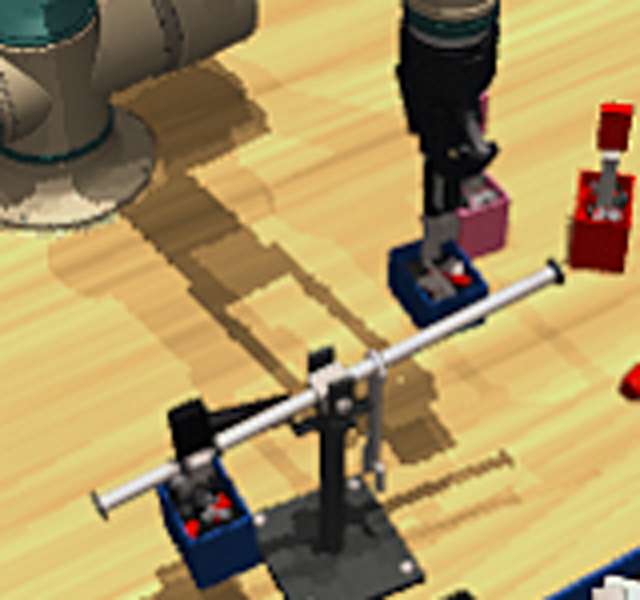

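Call:
arm_command([
  [[0,0,0],[6,-0.6,0],255],
  [[0,0,0],[10,-1,0],255],
  [[0,0,0],[12,-1.2,0],255],
  [[0,0,0],[12,-1.2,0],255],
  [[0,0,0],[12,-1.2,0],255],
  [[0,0,0],[12,-1.2,0],255],
  [[0,0,0],[10,-0.9,0],255],
  [[0,0,0],[6.6,-0.5,0],255],
  [[0,0,0],[0,0,0],255],
  [[0,0,0],[0,0,0],255],
])

```text
clock: 23.85
position: [0.6227, 0.1104, 0.3056]
ee_rot: [-0.0, 0.745, 0.668, -0.0]
contact_force: [-1.4, -0.5, -2.4]
width: 0.0136
```

```bash
cat >> h.py <<'E'
PV=np.array([.607,-.028]); A=-.1094; EX=np.array([np.cos(A),np.sin(A)]);EY=np.array([-np.sin(A),np.cos(A)])
def bf(p):
    d=np.array(p[:2])-PV; return np.round([d@EX*1e3,d@EY*1e3],1)
E
python3 - <<'E'
from h import *
s=st(); print(bf(s['position'])); im,c=snap("wrist","g2")
im,c=snap("scene","g2s");cv2.imwrite("pics/g2a.png",f(im,240,80,100,100,6))
E
```

```text
t 23.85 pos [0.6227 0.1104 0.3056] yhead -0.109 z [-0.  0. -1.] F [-1.43 -0.5  -2.45] M [-0.024  0.031 -0.007] w 0.0136
[  0.5 139.3]
```

View pics/g2.png

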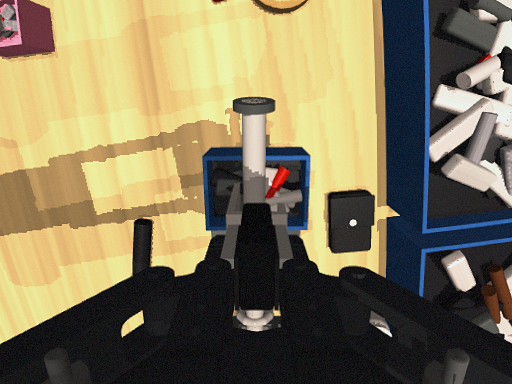

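View pics/g2a.png

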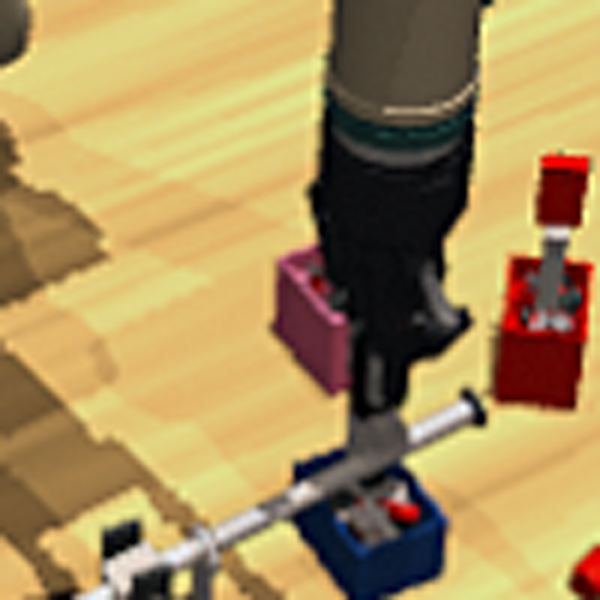

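Call:
arm_command([
  [[0,0,0],[0,0,-6],255],
  [[0,0,0],[0,0,-8],255],
  [[0,0,0],[0,0,-6],255],
  [[0,0,0],[0,0,-4],255],
  [[0,0,0],[0,0,-2],255],
  [[0,0,0],[0,0,-1.5],255],
  [[0,0,0],[0,0,-1],255],
  [[0,0,0],[0,0,-1],255],
  [[0,0,0],[0,0,-1],255],
  [[0,0,0],[0,0,-1.5],255],
  [[0,0,0],[0,0,-2],255],
  [[0,0,0],[0,0,-2],255],
  [[0,0,0],[0,0,-2],255],
  [[0,0,0],[0,0,-2],255],
  [[0,0,0],[0,0,-2],255],
  [[0,0,0],[0,0,-2],255],
  [[0,0,0],[0,0,-2],255],
  [[0,0,0],[0,0,-2],255],
  [[0,0,0],[0,0,-2],255],
  [[0,0,0],[0,0,0],255],
])

```text
clock: 26.45
position: [0.623, 0.1103, 0.2553]
ee_rot: [-0.0, 0.745, 0.668, -0.0]
contact_force: [0.6, 1.7, -0.2]
width: 0.0132
```

Run:
```python
from h import *
s=st(); print(bf(s['position'])); im,c=snap("wrist","g3")
F=[]
for i in range(4): F.append(st(0)['contact_force']); im,c=snap("scene","g3s")
print(np.mean(F,0))
cv2.imwrite("pics/g3a.png",f(im,190,90,150,130,5))
```

```text
t 26.45 pos [0.623  0.1103 0.2553] yhead -0.109 z [-0. -0. -1.] F [ 0.59  1.74 -0.21] M [ 0.339 -0.069 -0.045] w 0.0132
[  0.8 139.2]
[ 0.40050769  1.64613053 -0.03200996]
```

View pics/g3a.png

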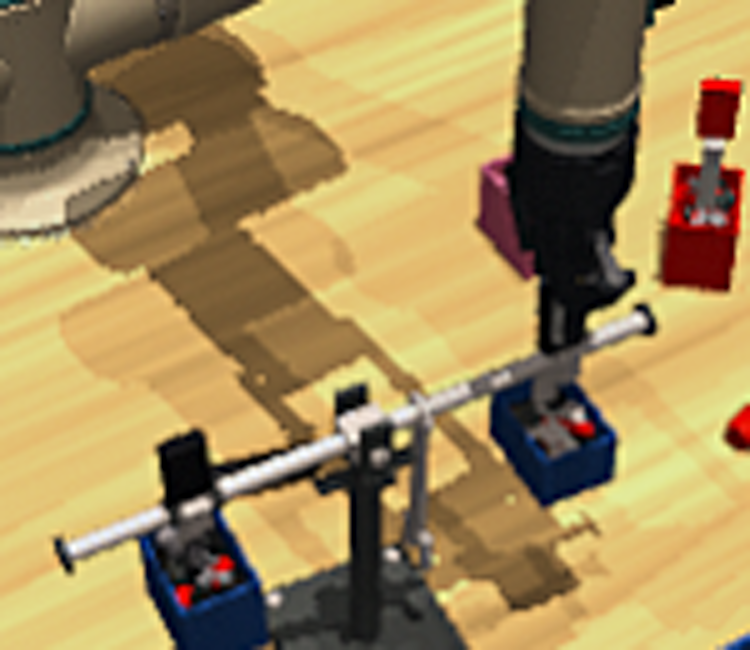

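View pics/g3.png

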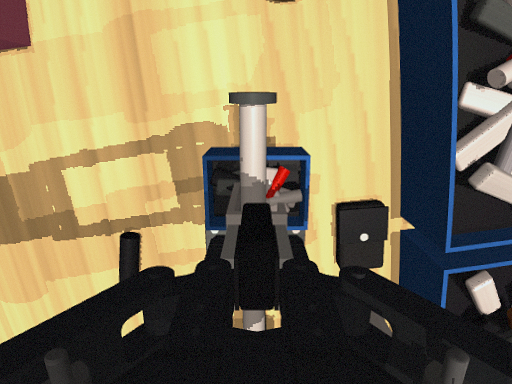

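Call:
arm_command([
  [[0,0,0],[0,0,-1.5],255],
  [[0,0,0],[0,0,-1.5],255],
  [[0,0,0],[0,0,-1.5],255],
  [[0,0,0],[0,0,0],255],
])

```text
clock: 27.2
position: [0.623, 0.1104, 0.2508]
ee_rot: [-0.0, 0.745, 0.668, -0.0]
contact_force: [1.2, 1.6, 0.9]
width: 0.0134
```

Run:
```python
from h import *
s=st(); print(bf(s['position'])); 
F=[]
for i in range(5): F.append(st(0)['contact_force']); im,c=snap("scene","g4s")
print(np.mean(F,0))
```

```text
t 27.2 pos [0.623  0.1104 0.2508] yhead -0.109 z [-0.  0. -1.] F [1.19 1.61 0.85] M [0.41  0.019 0.014] w 0.0134
[  0.8 139.3]
[ 0.140808    1.78836869 -0.11958265]
```

Call:
arm_command([
  [[0,0,0],[0,0,-1.5],255],
  [[0,0,0],[0,0,-1.5],255],
  [[0,0,0],[0,0,0],255],
])

```text
clock: 27.82
position: [0.623, 0.1104, 0.2478]
ee_rot: [-0.0, 0.745, 0.668, -0.0]
contact_force: [0.7, 1.7, 0.4]
width: 0.0136
```

Run:
```python
from h import *
s=st(); print(bf(s['position'])); 
F=[]
for i in range(8): F.append(st(0)['contact_force']); im,c=snap("scene","g4s")
print(np.mean(F,0)); cv2.imwrite("pics/g4a.png",f(im,190,90,150,130,5))
```

```text
t 27.82 pos [0.623  0.1104 0.2478] yhead -0.109 z [-0.  0. -1.] F [0.66 1.66 0.36] M [ 0.404  0.063 -0.052] w 0.0136
[  0.8 139.3]
[-0.23679932  2.05035343  0.18894202]
```

View pics/g4a.png

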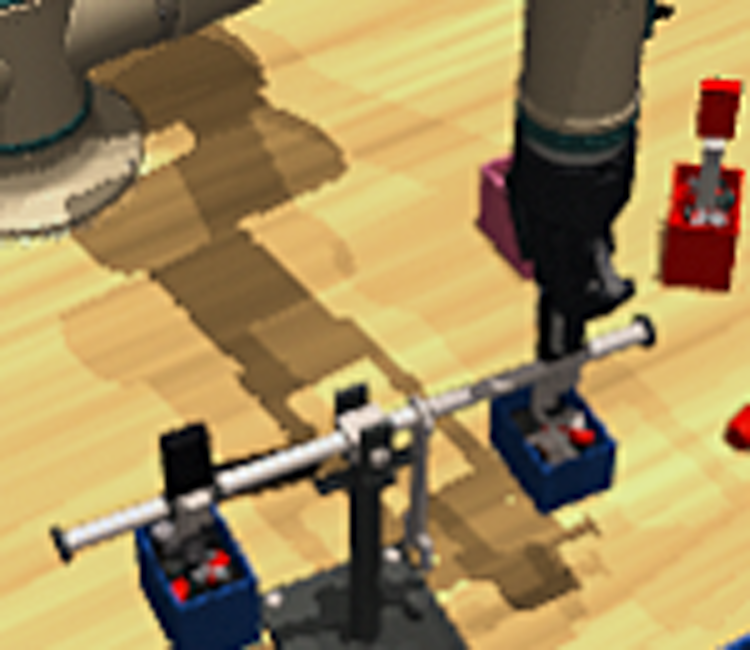

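Call:
arm_command([
  [[0,0,0],[0,0,0],240],
  [[0,0,0],[0,0,0],225],
  [[0,0,0],[0,0,0],215],
  [[0,0,0],[0,0,0],205],
  [[0,0,0],[0,0,0],190],
  [[0,0,0],[0,0,0],160],
  [[0,0,0],[0,0,0],120],
  [[0,0,0],[0,0,0],120],
])

```text
clock: 29.22
position: [0.6231, 0.1103, 0.248]
ee_rot: [0.0, 0.745, 0.668, 0.0]
contact_force: [0.4, -0.1, 0.1]
width: 0.0454
```

Run:
```python
from h import *
s=st(); im,c=snap("wrist","k1"); im,c=snap("scene","k1s"); cv2.imwrite("pics/k1a.png",f(im,190,90,150,130,5));st()
```

```text
t 29.23 pos [0.6231 0.1103 0.248 ] yhead -0.109 z [ 0. -0. -1.] F [ 0.44 -0.12  0.07] M [ 0.045 -0.001 -0.027] w 0.0454
t 29.32 pos [0.623  0.1104 0.248 ] yhead -0.109 z [ 0. -0. -1.] F [ 0.25 -0.58  0.26] M [ 0.01  -0.018  0.001] w 0.045
```

View pics/k1a.png

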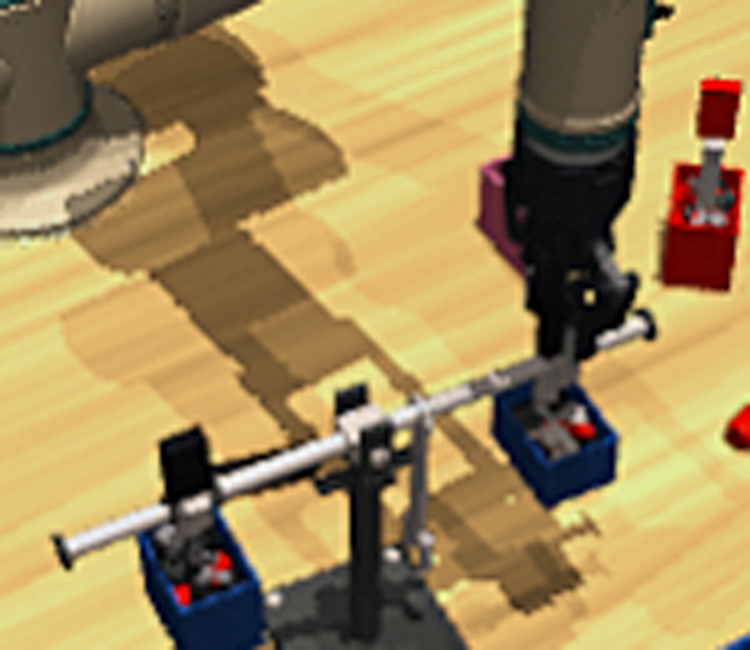

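View pics/k1.png

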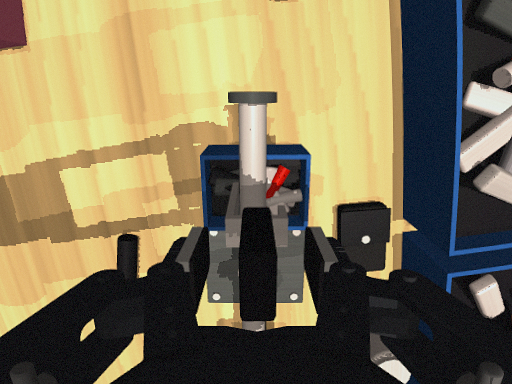

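Call:
arm_command([
  [[0,0,0],[0,0,8],120],
  [[0,0,0],[0,0,16],120],
  [[0,0,0],[0,0,22],120],
  [[0,0,0],[0,0,14],120],
  [[0,0,0],[0,0,0],120],
])

```text
clock: 29.95
position: [0.6238, 0.1104, 0.31]
ee_rot: [0.001, 0.745, 0.668, 0.001]
contact_force: [-0.4, 0.3, -0.4]
width: 0.0452
```

```bash
cat >> h.py <<'E'
def bar3(d,t,n=0):
    d=np.asarray(d,float)/1e3; xy=PV+np.outer(d*np.cos(t),EY); return np.c_[xy,.22+d*np.sin(t)]
SEG=np.r_[np.arange(-203,-140,2),np.arange(-100,-20,2),np.arange(55,115,2),np.arange(172,203,2)]
def tilt(im,c,seg=SEG,ret=False):
    hsv=cv2.cvtColor(im,cv2.COLOR_BGR2HSV).astype(np.float32); sat=hsv[...,1]/255
    best=None; t=None
    def prof(t,offs):
        q=proj(c,bar3(seg,t)); q2=proj(c,bar3(seg+1,t)); v=q2-q; v/=np.linalg.norm(v,axis=1,keepdims=True); n=np.c_[-v[:,1],v[:,0]]
        P=q[:,None]+offs[None,:,None]*n[:,None]
        return cv2.remap(sat,P[...,0].astype(np.float32),P[...,1].astype(np.float32),cv2.INTER_LINEAR),q,n
    ts=np.linspace(-.22,.22,89); sc=[np.median(prof(t,np.linspace(-1.5,1.5,7))[0].mean(1)) for t in ts]
    t0=ts[int(np.argmin(sc))]
    offs=np.linspace(-6,6,49); 
    pr,q,n=prof(t0,offs); w=np.clip(.3-pr,0,None); 
    ok=(w.sum(1)>0)&(w[:,:4].sum(1)==0)&(w[:,-4:].sum(1)==0)
    cen=(w*offs).sum(1)/np.maximum(w.sum(1),1e-9); m=q+cen[:,None]*n
    wd=(w>0).sum(1); ok&=(wd>6)&(wd<30)
    # fit tilt + vertical image shift, robust
    def res(x):
        qq=proj(c,bar3(seg[ok],x[0])); return ((m[ok]-qq)*n[ok]).sum(1)-x[1]
    r=least_squares(res,[t0,0],loss="soft_l1",f_scale=.3)
    return round(float(r.x[0]),4),round(float(r.x[1]),2),int(ok.sum()),round(float(np.std(res(r.x))),2)
E
python3 - <<'E'
from h import *
c=cam("scene")
for n in ("a_scene","d6","d7","e1s","e3s","g1s","g4s","k1s"): print(n,tilt(cv2.imread(f"pics/{n}.png"),c))
s=st()
for i in range(3):
    im,c=snap("scene",f"k2s{i}"); print(s['clock'],tilt(im,c))
cv2.imwrite("pics/k2a.png",f(im,190,90,150,130,5)); im,c=snap("top","k2t"); cv2.imwrite("pics/k2b.png",f(im,170,130,200,110,4))
E
```

```text
a_scene (-0.1488, -0.1, 118, 0.33)
d6 (0.2021, -0.29, 85, 0.24)
d7 (0.2025, -0.28, 89, 0.26)
e1s (0.2011, -0.31, 87, 0.22)
e3s (0.2004, -0.33, 88, 0.25)
g1s (0.2, -0.35, 91, 0.29)
g4s (0.0014, -0.15, 104, 0.22)
k1s (0.032, -0.15, 90, 0.31)
t 29.95 pos [0.6238 0.1104 0.31  ] yhead -0.109 z [ 0.004  0.    -1.   ] F [-0.43  0.31 -0.39] M [-0.002 -0.021  0.012] w 0.0452
29.95 (0.0322, -0.21, 103, 0.29)
29.95 (0.0321, -0.21, 103, 0.3)
29.95 (0.0321, -0.2, 102, 0.3)
```

View pics/k2a.png

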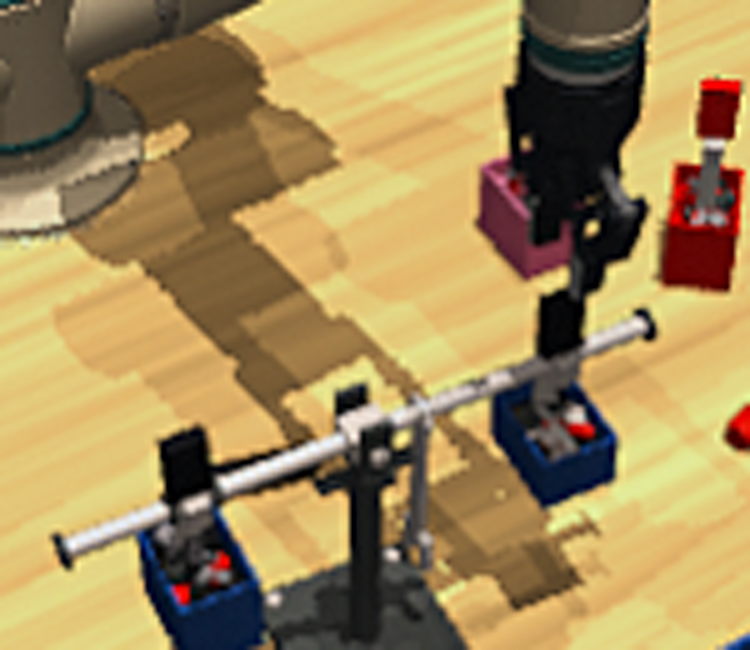

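Call:
arm_command([
  [[0,0,0],[0,0,-14],120],
  [[0,0,0],[0,0,-22],120],
  [[0,0,0],[0,0,-14],120],
  [[0,0,0],[0,0,-6],120],
  [[0,0,0],[0,0,0],160],
  [[0,0,0],[0,0,0],190],
  [[0,0,0],[0,0,0],215],
  [[0,0,0],[0,0,0],235],
  [[0,0,0],[0,0,0],255],
  [[0,0,0],[0,0,0],255],
], newtons=25)

```text
clock: 31.4
position: [0.6233, 0.1105, 0.2522]
ee_rot: [0.0, 0.745, 0.668, 0.0]
contact_force: [1.0, 0.3, 0.4]
width: 0.0139
```

Run:
```python
from h import *
s=st();print(bf(s['position'])); im,c=snap("scene","k3s"); print(tilt(im,c)); st(); snap("wrist","k3w"); st()
```

```text
t 31.4 pos [0.6233 0.1105 0.2522] yhead -0.109 z [ 0.001  0.    -1.   ] F [0.97 0.28 0.43] M [ 0.089 -0.063 -0.033] w 0.0139
[  1.1 139.4]
(0.0264, -0.2, 104, 0.26)
t 31.45 pos [0.6233 0.1104 0.2521] yhead -0.109 z [ 0.001  0.    -1.   ] F [ 0.18  0.18 -0.21] M [ 0.117 -0.08  -0.01 ] w 0.0137
t 31.5 pos [0.6233 0.1104 0.2521] yhead -0.109 z [ 0.001  0.    -1.   ] F [ 0.74 -0.12  0.23] M [ 0.119 -0.097  0.017] w 0.0132
```

View pics/k3w.png

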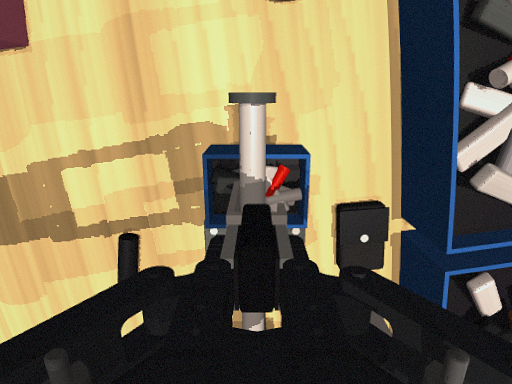

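Call:
arm_command([
  [[0,0,0],[0.1,1,0],255],
  [[0,0,0],[0.1,1,-0.5],255],
  [[0,0,0],[0.1,1,-0.5],255],
  [[0,0,0],[0.1,1,-0.5],255],
  [[0,0,0],[0.1,1,-0.5],255],
  [[0,0,0],[0.1,1,-0.5],255],
  [[0,0,0],[0.1,1,-0.5],255],
  [[0,0,0],[0.1,1,-0.5],255],
  [[0,0,0],[0,0,0],255],
])

```text
clock: 32.62
position: [0.6239, 0.1186, 0.2485]
ee_rot: [-0.0, 0.745, 0.668, 0.0]
contact_force: [0.1, -2.1, 0.1]
width: 0.0136
```

Run:
```python
from h import *
s=st();print(bf(s['position'])); F=[]
for i in range(4): im,c=snap("scene","k4s"); F.append(st(0)['contact_force'])
print(tilt(im,c),np.mean(F,0))
```

```text
t 32.62 pos [0.6239 0.1186 0.2485] yhead -0.109 z [ 0.  0. -1.] F [ 0.07 -2.07  0.06] M [-0.329  0.054 -0.004] w 0.0136
[  0.8 147.5]
(-0.0003, -0.16, 109, 0.23) [-0.03850425 -1.70477339  0.17998068]
```

Call:
arm_command([
  [[0,0,0],[0,0,0],240],
  [[0,0,0],[0,0,0],225],
  [[0,0,0],[0,0,0],215],
  [[0,0,0],[0,0,0],205],
  [[0,0,0],[0,0,0],190],
  [[0,0,0],[0,0,0],160],
  [[0,0,0],[0,0,0],120],
  [[0,0,0],[0,0,0],120],
])

```text
clock: 33.83
position: [0.6239, 0.1184, 0.2485]
ee_rot: [0.0, 0.745, 0.668, 0.0]
contact_force: [0.1, 0.7, 0.3]
width: 0.0448
```

Run:
```python
from h import *
s=st()
for i in range(4): im,c=snap("scene",f"k5s{i}"); print(tilt(im,c))
snap("wrist","k5w")
```

```text
t 33.83 pos [0.6239 0.1184 0.2485] yhead -0.109 z [ 0.  0. -1.] F [0.08 0.69 0.27] M [ 0.001 -0.039 -0.01 ] w 0.0448
(0.0006, -0.12, 93, 0.23)
(0.0004, -0.11, 92, 0.21)
(0.001, -0.13, 90, 0.21)
(0.0009, -0.13, 89, 0.19)
```

View pics/k5w.png

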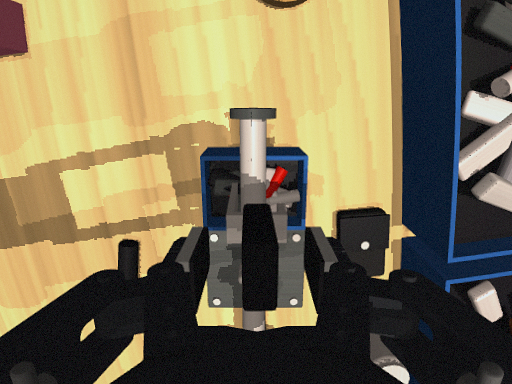

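Call:
arm_command([
  [[0,0,0],[0,0,8],120],
  [[0,0,0],[0,0,18],120],
  [[0,0,0],[0,0,28],120],
  [[0,0,0],[0,0,35],120],
  [[0,0,0],[-20,0,25],120],
  [[0,0,0],[-45,0,0],120],
  [[0,0,0],[-50,5,0],120],
  [[0,0,0],[-50,5,0],120],
  [[0,0,0],[-30,5,0],120],
  [[0,0,0],[0,0,0],120],
  [[0,0,0],[0,0,0],120],
])

```text
clock: 35.45
position: [0.4297, 0.1333, 0.3632]
ee_rot: [0.001, 0.745, 0.668, 0.001]
contact_force: [1.3, -0.0, 0.7]
width: 0.0452
```

Run:
```python
from h import *
s=st()
for i in range(4): im,c=snap("scene",f"k6s{i}"); print(tilt(im,c))
cv2.imwrite("pics/k6a.png",f(im,190,90,150,130,5)); im,c=snap("top","k6t"); cv2.imwrite("pics/k6b.png",f(im,170,130,190,110,4))
```

```text
t 35.45 pos [0.4297 0.1333 0.3632] yhead -0.109 z [ 0.002  0.    -1.   ] F [ 1.26 -0.    0.67] M [ 0.033 -0.039 -0.047] w 0.0452
(0.0067, -0.27, 107, 0.18)
(0.0069, -0.26, 108, 0.18)
(0.0067, -0.28, 106, 0.18)
(0.0069, -0.26, 109, 0.17)
```

View pics/k6a.png

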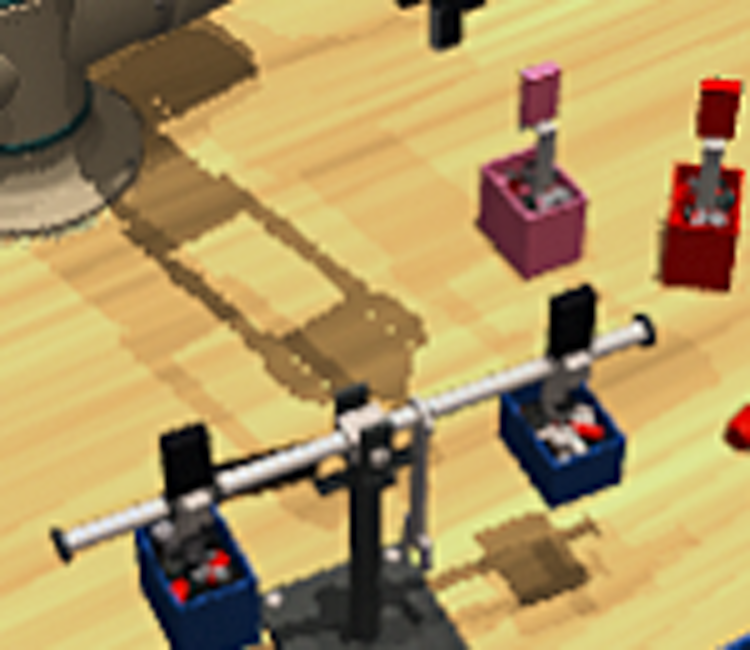

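View pics/k6b.png

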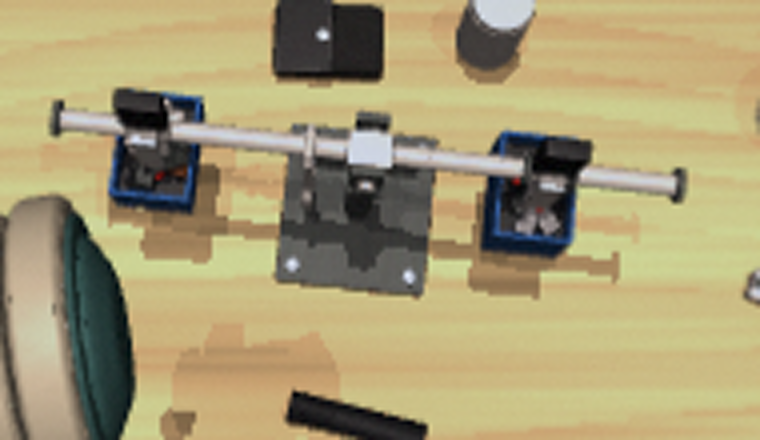

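Run:
```python
from h import *
c=cam("scene");ct=cam("top")
for n in("k2s0","k4s","k5s3","k6s0","k6s3"):
    im=cv2.imread(f"pics/{n}.png")
    print(n,tilt(im,c),"R",tilt(im,c,np.arange(-203,-22,2)),"ends",tilt(im,c,np.r_[np.arange(-203,-145,2),np.arange(172,203,2)]),"in",tilt(im,c,np.r_[np.arange(-100,-20,2),np.arange(55,115,2)]))
sc=lambda u,v:((u+.5)/5+189.5,(v+.5)/5+89.5); tp=lambda u,v:((u+.5)/4+169.5,(v+.5)/4+129.5)
L=tri([c,ct],[sc(647,331),tp(57,118)]);R=tri([c,ct],[sc(64,543),tp(679,185)])
d=L[0]-R[0];print(L,R,np.linalg.norm(d),d[2]/.42)
s=st()
im,_=snap("scene","k7s");print(tilt(im,c))
```

```text
k2s0 (0.0322, -0.21, 103, 0.29) R (0.036, -0.35, 62, 0.35) ends (0.0345, -0.26, 42, 0.08) in (0.0213, -0.22, 58, 0.32)
k4s (-0.0003, -0.16, 109, 0.23) R (-0.0006, -0.16, 65, 0.26) ends (0.0017, -0.24, 42, 0.15) in (-0.0056, -0.12, 66, 0.23)
k5s3 (0.0009, -0.13, 89, 0.19) R (0.0047, -0.23, 64, 0.27) ends (0.0131, -0.53, 24, 0.08) in (-0.0024, -0.16, 64, 0.21)
k6s0 (0.0067, -0.27, 107, 0.18) R (0.0049, -0.23, 67, 0.24) ends (0.0067, -0.27, 39, 0.13) in (0.0061, -0.26, 70, 0.21)
k6s3 (0.0069, -0.26, 109, 0.17) R (0.0037, -0.18, 67, 0.23) ends (0.0066, -0.27, 41, 0.12) in (0.0074, -0.24, 70, 0.21)
(array([0.62937076, 0.17820472, 0.21931965]), [0.0005902219951588706, 0.0005902219951589242]) (array([ 0.58384662, -0.23486125,  0.21942795]), [0.0012817333407405744, 0.0012817333407405503]) 0.4155670292600968 -0.0002578664918331808
t 35.7 pos [0.4297 0.1332 0.3621] yhead -0.109 z [-0.001 -0.    -1.   ] F [-0.46 -0.24  0.36] M [ 0.004  0.039 -0.005] w 0.0447
(0.0067, -0.26, 108, 0.19)
```

Call:
arm_command([
  [[0,0,0],[0,0,0],120],
  [[0,0,0],[0,0,0],120],
  [[0,0,0],[0,0,0],120],
  [[0,0,0],[0,0,0],120],
  [[0,0,0],[0,0,0],120],
  [[0,0,0],[0,0,0],120],
  [[0,0,0],[0,0,0],120],
  [[0,0,0],[0,0,0],120],
])

```text
clock: 36.75
position: [0.4288, 0.1334, 0.3625]
ee_rot: [0.0, 0.745, 0.668, 0.0]
contact_force: [-0.9, 0.6, 0.6]
width: 0.0454
```

Run:
```python
from h import *
im,c=snap("scene","k8s");print(tilt(im,c)); t=.004
a=f(im,205,165,50,55,8).copy(); 
for d in(-104.5,-135.5):
    for h in(-10,10):
        q=proj(c,bar3([d],t)+[[0,0,h/1e3]])[0]; q=((q+.5-[205,165])*8).astype(int); cv2.circle(a,tuple(q),3,(0,255,0),-1)
it,ct=snap("top","k8t"); b=f(it,280,150,70,55,8)
cv2.imwrite("pics/k8.png",np.hstack([a,b[:, :390]]))
```

```text
(0.0068, -0.26, 109, 0.17)
```

View pics/k8.png

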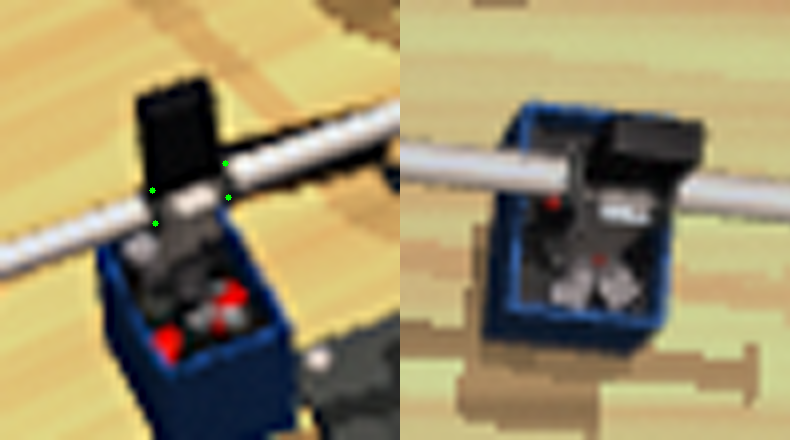

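```bash
python3 -c "
from rig import manip
print(manip.sign_off())"
```

```text
the job is handed in; nothing more can be done
None
```

I hung the deep blue bin between the two collars on the right arm and let it go, with the bar lowered slowly onto its right stop. I then hung the shallow bin on the left arm outboard of the spanner and released it. The bar came to rest leaning about 0.03 rad to the right, so I slid that bin 8 mm outboard, to about 147 mm from the pivot.

**Last checks:**
- **Level:** With the gripper well clear, the bar stayed still for over a second at +0.007 rad (right arm slightly down) by a line fit in the scene camera. Triangulating the bar's ends from the two fixed cameras gave about 0.000 rad. The two disagree a little, but both are within about 0.01 rad of level, so I left it there.
- **Deep bin:** The pictures show its hook between the two collars.
- **Handed in at:** about 37 s on the robot's clock. I moved nothing else.

**Small faults:** While lowering the deep bin I pushed about 5 N against the bar's stop for a moment, then backed off before letting go. At the initial lean the line fit read -0.15 rad, against the -0.17 you gave. It read 0.20 at the right stop, as it should.

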